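# Press the glued rods, put the cured ones away

### The job

Clear the rod cradle: the red-ended rods are freshly glued, so lay each in a groove of the press bed, while the blue-ended ones have cured and go lying down into the plywood stock box. When the red rods are loaded, push the bed fully home, swing the folded handle of the press handwheel up, crank it clockwise (seen from above) until the platen bears firmly on the rods, then fold the handle down flat again. Leave the press screwed down and the other things on the bench where they are.

Things in the scene. Friction and masses are not known exactly. Their poses are not given: they have to be found in the camera images.
- red1_mid (a point): centre of a red-ended round beech rod, 28 mm thick, 150 mm long, 65 g (up to 40 percent more or less), both ends painted red for 28 mm; x axis along the rod; it rolls. None from the start if this rod is not there in this run
- blue1_mid (a point): centre of a blue-ended round beech rod, 28 mm thick, 150 mm long, 65 g (up to 40 percent more or less), both ends painted blue for 28 mm; x axis along the rod; it rolls. None from the start if this rod is not there in this run
- red2_mid (a point): centre of a red-ended round beech rod, 28 mm thick, 150 mm long, 65 g (up to 40 percent more or less), both ends painted red for 28 mm; x axis along the rod; it rolls. None from the start if this rod is not there in this run
- blue2_mid (a point): centre of a blue-ended round beech rod, 28 mm thick, 150 mm long, 65 g (up to 40 percent more or less), both ends painted blue for 28 mm; x axis along the rod; it rolls. None from the start if this rod is not there in this run
- red3_mid (a point): centre of a red-ended round beech rod, 28 mm thick, 150 mm long, 65 g (up to 40 percent more or less), both ends painted red for 28 mm; x axis along the rod; it rolls. None from the start if this rod is not there in this run
- cradle: rod cradle, fixed: plywood base 120 x 310 mm, 12 mm thick, with two V-notched bars (16 mm thick, 90 mm apart, centred) that make five grooves along its x axis, 60 mm apart along its y axis, the third on its centre. Origin under its centre. A rod in a groove has its axis 50 mm above the bench; between the bars it is free down to the base
- stockbox_in (a point): centre of the inner floor of the loose plywood stock box, open on top, 0.6 kg, outside 160 x 200 mm and 50 mm high, walls and floor 8 mm; x axis along its short side, y along its long side (inside 144 x 184 mm)
- press: green cast screw press, fixed, origin under the screw's axis at bench level; its x axis points to its back, so the bed slides out along -x. Base 260 x 280 mm, two columns, crosshead top at 198 mm, handwheel (solid aluminium disc, 160 mm across, top 230 mm above the bench) on top
- bed (a joint): slide of the press bed: 0 m fully home under the platen, up to 0.2 m out; about 4 N to push, stays where it is left
- groove1 (a point): middle of the centre one of the three grooves of the bed (the others lie 60 mm to either side along its y axis), at the height where a seated rod's axis lies (80 mm above the bench); x axis along the groove, pointing to the back of the press. The bed carries two V-notched bars 16 mm thick, 90 mm apart, like the cradle's: notch bottoms 60 mm, tops 78 mm above the bench; between the bars it is free down to 44 mm above the bench. Moves with the bed
- bed_front (a point): middle of the outer side of the bed's bar handle (8 mm thick, 100 mm long, along the press's y axis, 60 mm above the bench, 15 mm in front of the bed's upright front plate); push here along the press's x axis to slide the bed home
- wheel_axis (a point): point on the vertical axis of the handwheel at the height of the handle's hinge (252 mm above the bench)
- wheel (a joint): turn of the handwheel, rad, growing clockwise seen from above; starts near 0 to 1.2, stays where it is left (0.18 N m of friction); each rad lowers the platen 0.955 mm. The rubber-faced platen meets seated rods at about 14.7, its rubber then gives as it bears down, firmly from about 15.5; the wheel stops at 17.3
- platen (a joint): how far the platen has come down, m, geared to the wheel: 0 fully up, 14 mm when it meets seated rods, at most about 16.5 mm
- handle (a joint): fold of the crank handle: 0 lying flat over the wheel, 1.57 rad standing upright; stiff hinge (0.14 N m), stays at any angle
- handle_hinge (a point): hinge of the crank handle on the wheel, 58 mm from the wheel's axis and 22 mm above the disc; the hinge line is level and tangential: folded, the handle points from the hinge inwards over the wheel's axis; it swings up through a quarter turn to a firm stop upright
- handle_end (a point): free end of the black crank handle, 22 mm thick, grip from 12 to 70 mm from the hinge; folded it lies level, its axis 22 mm above the disc
- mallet: wooden mallet, 280 mm long, origin under its middle; a bystander, leave it alone
- plane: wooden hand plane 160 x 50 mm, 90 mm high; a bystander, leave it alone
- glue: white glue bottle, 60 mm thick, 160 mm high, standing; a bystander, leave it alone
- glue_brush: glue brush, 180 mm long; a bystander, leave it alone
- offcut: dark hardwood offcut 90 x 45 x 25 mm; a bystander, leave it alone
- tin: steel tin, 80 mm wide, 100 mm high, standing; a bystander, leave it alone

How it is judged:
By the outcome, as a careful person would: the job done as asked, in the order asked, and still so for the second after the job is handed in, with the robot touching nothing.
Of red1, blue1, red2, blue2, red3 only 3 to 5 are there at a start; the rules pass over those that are not, and their reading is None.
At some moment in a run one of stockbox may be knocked a few centimetres aside while the robot is not near it.
Once in a run the grip may slacken for a moment while it holds something.
It also fails if it takes over 210 s, if anything falls off the work surface, if the arm or the gripper's body presses on something with over 40 N, if the wrist force passes 120 N, or if a joint passes its speed limit or range.

### The arm

A 6-joint arm with a two-finger parallel gripper is mounted at the origin on the work surface. World frame = base frame: x ahead of the robot, y to its left, z up, the work surface at z = 0. Lengths are in m, angles in rad, forces in N, time in s.
With the tool pointing down it reaches from about 0.3 to 0.775 m from the base axis. Payload 14.6 kg.
Tool frame: the origin (TCP) lies midway between the tips of the shut fingers; the grasp point (between the pads) lies 19 mm behind it; z points along the fingers, y is the line along which they close (so a half turn about z gives the same grasp; the last joint's range is limited). The gripper opens to 94 mm and grips with 3 to 60 N. Pads are 16 mm wide; open, the fingers measure 119 mm over their backs; the gripper's body (75 mm by 177 mm) begins 78 mm behind the grasp point.
Start: joints at [-1.186, 0.3, 1.521, -0, 1.321, -0.067], TCP at [0.24, -0.495, 0.205] pointing down, gripper open.
Joint ranges: [-3.03, 3.03], [-0.79, 2.21], [0.23, 2.52], [-1.04, 4.18], [0, 3.07], [-2.55, 2.55]. Speed limits (rad/s): [2.22, 2.22, 2.57, 3.14, 3.14, 3.14].

### API

Orientations are given as [roll, pitch, yaw] about the fixed x, y, z axes, in that order (R = Rz(yaw) Ry(pitch) Rx(roll)).
In Python, from station import ctrl gives the robot as it stands. The module is installed in compiled form; this text tells all that it offers.
- The arm moves only by the tool servo_tool, never from a script. Its argument "plan" is a list of rows, each a list of 7 numbers: the opening in per cent of the stroke, from 0 (shut) to 100 (fully open), then the shift along the tool's x, y, z in m, then the turn, a rotation vector about the tool's x, y, z in rad. A call has exactly 8 rows; each row shifts and turns the commanded pose from where the row before left it, along the tool's axes as they then stand; what a row does not reach is not made up. A row lasts 1/8 s, in which the tool goes at most 62.5 mm and 10.7 degrees, less where a joint would pass 70% of its speed; a pose out of reach is approached as far as the arm can. A call with a gripper value outside its range is refused whole. The fingers move at their own pace and stop on an object; "force" is the grip in N (left out, the last holds). Time passes only in rows, so rows that do not move let the fingers close, or fill a call up. It gives the time, the measured TCP pose, the force, the opening and the grip force at its end, in the units of the state.
- ctrl.get_obs(): the state, without advancing time (a new reading comes with each control period).
- ctrl.camera(name): name is "scene" or "side" or "wrist"; returns a dict with "pixels" (384x512x3 uint8, red, green, blue), "z_map" (384x512 float32, m along the optical axis (not along the pixel's ray), 0 where there is no reading), "mtx" (3x3 intrinsics, pixels), "pose" (4x4, takes a point from camera to world coordinates). Camera axes: x right, y up, looking along -z (the intrinsics and any distortion apply to the point x, -y, -z); pixel columns grow to the right and rows downward; lengths in m; the calibration is good to about 2 mm. The wrist camera is an equidistant fisheye: a pixel r from the principal point sees the ray r / f radians off the axis. A picture is of the moment at which its call begins.
- ctrl.hand_in(): hands the job in; it is judged then, once.
The state is a dict: "time_s": time; "qpos": joint angles; "joint_vel": joint speeds; "tau": joint torques, N m; "ee_pos": TCP position; "eef_rot": TCP orientation; "force": force on the tool from outside, world axes, zero at the start; "moment": the same for the moment, N m; "grip_width": finger opening in m; "grip_force": force on a finger pad.
Only numpy, scipy, OpenCV 4.12 (cv2) and the standard library are available. Lean on these libraries where they do the work, as an engineer would, in place of code of your own. Each camera call takes 0.05 s, during which the arm holds its last target. There are 200 camera calls.

## Working session

There is one attempt and no reset: what is moved stays moved. The work goes in short steps, Python scripts to look and compute and a tool call to move; the robot and the scene stay as the last step left them, time stands still between calls to the robot, and variables do not carry over. Pictures are saved under pics/ and viewed, at most 14 in all, crops included, and the job is handed in when it is done.

Besides the shell and the picture viewer there is one more tool, called after "Emit:" in YAML: its name, and indented under it one key for each argument. servo_tool: Moves the arm, as the interface text tells. Its arguments: {"type":"object","properties":{"plan":{"type":"array","items":{"type":"array","items":{"type":"number"}}},"force":{"type":"number"}},"required":["plan"]}

```bash
ls; mkdir -p pics
cat > h.py <<'E'
import numpy as np, cv2
from station import ctrl
def cam(n):
    c=ctrl.camera(n); return c
def pts(c):
    """world point per pixel from depth (pinhole cams)"""
    z=c["z_map"].astype(float); K=c["mtx"]; v,u=np.mgrid[0:384,0:512]
    P=np.stack([(u-K[0,2])/K[0,0]*z,-(v-K[1,2])/K[1,1]*z,-z,np.ones_like(z)],-1)
    W=P@c["pose"].T
    W=W[...,:3]; W[z==0]=np.nan
    return W
def save(c,f): cv2.imwrite("pics/"+f,c["pixels"][...,::-1])
E
python3 - <<'E'
from h import *
a=cam("scene");b=cam("side");w=cam("wrist")
np.savez("c0.npz",**{n+k:c[k] for n,c in(("s",a),("d",b),("w",w)) for k in c})
save(a,"s0.png");save(b,"d0.png");save(w,"w0.png")
for c in(a,b,w): print(c["mtx"].round(1).tolist(),c["pose"].round(3).tolist(),[k for k in c])
print(ctrl.get_obs())
E
```

```text
pics
[[486.0, 0.0, 256.8], [0.0, 486.0, 183.4], [0.0, 0.0, 1.0]] [[0.69, 0.692, -0.215, 0.143], [-0.724, 0.656, -0.213, -0.406], [-0.006, 0.303, 0.953, 1.711], [0.0, 0.0, 0.0, 1.0]] ['pixels', 'z_map', 'mtx', 'pose']
[[493.2, 0.0, 251.9], [0.0, 493.2, 191.1], [0.0, 0.0, 1.0]] [[0.889, 0.223, -0.399, -0.11], [-0.457, 0.441, -0.772, -1.245], [0.004, 0.869, 0.495, 0.929], [0.0, 0.0, 0.0, 1.0]] ['pixels', 'z_map', 'mtx', 'pose']
[[297.3, 0.0, 258.0], [0.0, 297.3, 192.2], [0.0, 0.0, 1.0]] [[0.436, 0.866, 0.245, 0.313], [-0.9, 0.42, 0.118, -0.461], [-0.001, -0.272, 0.962, 0.385], [0.0, 0.0, 0.0, 1.0]] ['pixels', 'z_map', 'mtx', 'pose']
{'time_s': 0.15, 'qpos': array([-1.18558177e+00,  3.00348572e-01,  1.52141873e+00,  3.36127357e-05,
        1.32067339e+00, -6.65823845e-02]), 'joint_vel': array([-1.14274259e-03, -1.36841229e-03, -2.58109288e-03,  4.86763483e-04,
        9.20430375e-05,  5.16354099e-04]), 'tau': array([ 2.09656893e-03, -5.31960833e+01, -3.52819777e+01,  7.09028961e-02,
        2.35714728e-02, -6.26487508e-05]), 'ee_pos': array([ 0.24006488, -0.49463646,  0.20502222]), 'eef_rot': array([-3.14074867e+00, -8.89098551e-05,  4.51788565e-01]), 'force': array([-0.57367396,  0.10223872, -0.18225082]), 'moment': array([-0.04595164, -0.04728008, -0.03962576]), 'grip_force': 0.0, 'grip_width': 0.09413734293141622}
```

View pics/s0.png

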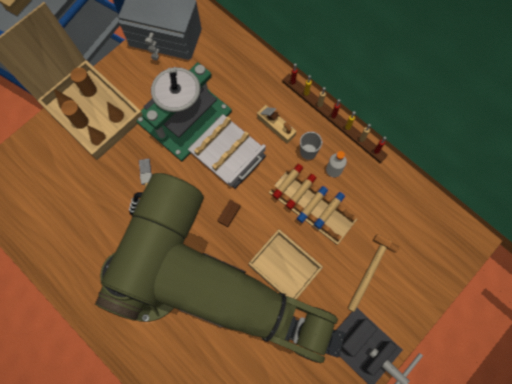

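View pics/d0.png

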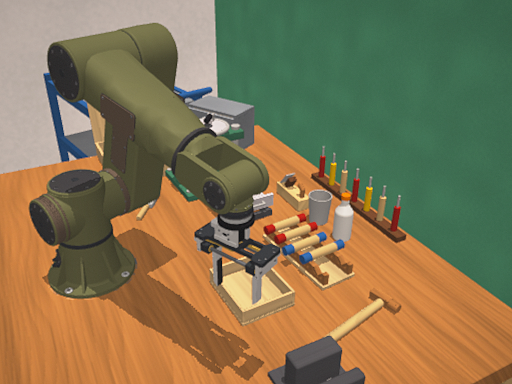

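The scene view shows the press at (175,110) with its bed drawn out to (230,150). The cradle at (312,205) holds two red rods then two blue, with the fifth groove empty. The stock box is at (285,265) and the offcut at (229,213). The side view confirms four rods.

Run:
```python
from h import *
d=np.load("c0.npz")
for n in "sd":
    c={k:d[n+k] for k in("pixels","z_map","mtx","pose")}
    W=pts(c); I=c["pixels"][...,::-1].copy(); hsv=cv2.cvtColor(I,cv2.COLOR_BGR2HSV)
    H,S,V=[hsv[...,i].astype(int) for i in range(3)]
    for nm,m in(("red",((H<5)|(H>174))&(S>190)&(V>80)),("blue",(H>105)&(H<120)&(S>140)&(V>60))):
        m=m&(W[...,0]>.3)&(W[...,0]<.75)&(W[...,1]>-.65)&(W[...,1]<.1)&(W[...,2]>.02)&(W[...,2]<.1)
        k,L,st,ce=cv2.connectedComponentsWithStats(m.astype(np.uint8))
        for i in range(1,k):
            if st[i,4]>12: 
                q=W[L==i]; t=q[q[:,2]>.055] if (q[:,2]>.055).any() else q
                print(n,nm,st[i,4],ce[i].round(1),np.median(q,0).round(3),q[:,2].max().round(3),t.mean(0).round(3))
    if n=="s":
        def show(nm,m):
            k,L,st,ce=cv2.connectedComponentsWithStats(m.astype(np.uint8))
            for i in range(1,k):
                if st[i,4]>120:
                    q=W[L==i]; r=cv2.minAreaRect(q[:,:2].astype(np.float32)*1000)
                    print(nm,st[i,4],ce[i].round(0),q.mean(0).round(3),"rect",np.round(r[0]),np.round(r[1]),round(r[2],1))
        Z=W[...,2]
        show("wheel",(Z>.222)&(Z<.238)&(W[...,1]>0)&(S<40))
        show("handle",(Z>.24)&(Z<.4)&(V<60)&(W[...,1]>0)&(W[...,0]>.3))
        show("green",(H>60)&(H<90)&(S>100)&(W[...,1]<.5)&(W[...,0]<.8)&(Z>-.01)&(Z<.3))
        show("box rim",(Z>.043)&(Z<.056)&(W[...,1]<-.05)&(W[...,0]>.3)&(W[...,0]<.6)&(W[...,1]>-.4))
        show("bedgrey",(Z>.035)&(Z<.1)&(S<60)&(W[...,1]<.35)&(W[...,1]>.0)&(W[...,0]>.4)&(W[...,0]<.75))
        show("bedbars",(Z>.06)&(Z<.1)&(S>70)&(H<30)&(W[...,1]<.35)&(W[...,1]>.0)&(W[...,0]>.4)&(W[...,0]<.75))
        big=cv2.resize(I[40:280,130:390],(780,720))
        cv2.imwrite("pics/crop1.png",cv2.resize(I[50:200,130:280],(600,600),interpolation=cv2.INTER_CUBIC))
        for p in((229,213),(145,170),(278,122),(310,146),(337,163),(285,265),(372,275),(190,145),(240,180),(262,153),(225,118)): print(p,W[p[1],p[0]].round(3))
```

```text
s red 34 [298.4 167.5] [ 0.662 -0.104  0.062] 0.07 [ 0.661 -0.103  0.063]
s red 31 [311.6 177.5] [ 0.666 -0.164  0.062] 0.07 [ 0.666 -0.164  0.062]
s red 47 [276.9 193.7] [ 0.537 -0.115  0.061] 0.072 [ 0.537 -0.114  0.062]
s red 44 [290.4 204.1] [ 0.542 -0.175  0.062] 0.071 [ 0.541 -0.175  0.063]
s blue 28 [322.9 190. ] [ 0.659 -0.224  0.061] 0.07 [ 0.659 -0.223  0.062]
s blue 28 [339.9 195.9] [ 0.683 -0.282  0.064] 0.069 [ 0.683 -0.282  0.063]
s blue 41 [301.5 217.1] [ 0.533 -0.235  0.062] 0.07 [ 0.533 -0.234  0.062]
s blue 42 [318.5 223.3] [ 0.557 -0.293  0.064] 0.074 [ 0.557 -0.292  0.064]
wheel 1461 [175.  91.] [0.527 0.356 0.23 ] rect [530. 359.] [162. 163.] 56.3
green 1504 [183. 127.] [0.486 0.313 0.057] rect [528. 371.] [277. 255.] 1.6
box rim 277 [289. 252.] [ 0.416 -0.284  0.05 ] rect [ 379. -303.] [150. 199.] 2.2
bedgrey 2299 [228. 152.] [0.535 0.127 0.048] rect [538. 133.] [193. 238.] 2.1
bedbars 221 [212. 135.] [0.536 0.208 0.072] rect [536. 209.] [179.  20.] 1.3
(229, 213) [ 0.375 -0.033  0.026]
(145, 170) [0.279 0.311 0.014]
(278, 122) [0.745 0.073 0.054]
(310, 146) [ 0.772 -0.068  0.01 ]
(337, 163) [ 0.746 -0.201  0.125]
(285, 265) [ 0.38  -0.302  0.002]
(372, 275) [ 0.558 -0.543  0.019]
(190, 145) [0.46  0.255 0.03 ]
(240, 180) [0.493 0.027 0.017]
(262, 153) [0.625 0.041 0.019]
(225, 118) [0.614 0.219 0.079]
d red 45 [301.8 217.2] [ 0.66  -0.11   0.059] 0.066 [ 0.66  -0.108  0.06 ]
d red 45 [313.  225.7] [ 0.666 -0.17   0.058] 0.065 [ 0.666 -0.167  0.06 ]
d red 76 [269.1 229. ] [ 0.532 -0.12   0.056] 0.067 [ 0.536 -0.118  0.059]
d red 83 [279.7 238.3] [ 0.536 -0.18   0.057] 0.066 [ 0.539 -0.178  0.06 ]
d blue 45 [321.7 235.9] [ 0.657 -0.231  0.059] 0.065 [ 0.657 -0.228  0.06 ]
d blue 48 [339.6 243.5] [ 0.683 -0.289  0.059] 0.066 [ 0.683 -0.286  0.06 ]
d blue 86 [288.  249.4] [ 0.53  -0.24   0.057] 0.066 [ 0.533 -0.239  0.06 ]
d blue 90 [305.4 257.4] [ 0.554 -0.298  0.057] 0.066 [ 0.557 -0.296  0.06 ]
```

View pics/crop1.png

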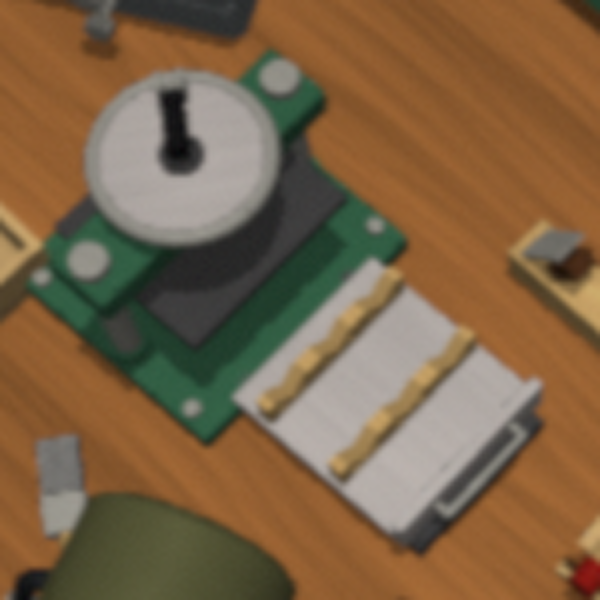

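The crop shows the empty bed with its two notched bars, (265,405)–(400,280) and (340,465)–(470,340), and the bar handle at (480,470). The folded black handle has its hinge at about (175,95), and the wheel hub is at (180,155).

```bash
cat >> h.py <<'E'
from scipy.spatial.transform import Rotation as R
def tool(): 
    o=ctrl.get_obs(); return np.array(o["ee_pos"]),R.from_euler("xyz",o["eef_rot"]),o
def rows(target,yaw=None,n=8,tilt=None,frm=None):
    """per-row tool-frame shift (mm) and turn(rad) to go straight to target (world), yaw"""
    p,r,o=tool()
    if frm is not None: p=np.array(frm[:3]); r=R.from_euler("xyz",[np.pi,0,frm[3]])
    r2=r if yaw is None else R.from_euler("xyz",[np.pi,0,yaw])
    w=(r.inv()*r2).as_rotvec()/n; out=[]
    for i in range(n):
        a=r*R.from_rotvec(w*i); out.append((a.inv().apply((np.array(target)-p)/n)*1000).round(1))
    print("turn/row",w.round(4)); print(np.array(out).tolist() if abs(w).max()>.003 else out[0].tolist())
E
python3 - <<'E'
from h import *
d=np.load("c0.npz"); c={k:d["s"+k] for k in("pixels","z_map","mtx","pose")}
W=pts(c);Z=W[...,2]; hsv=cv2.cvtColor(c["pixels"],cv2.COLOR_RGB2HSV);H,S,V=[hsv[...,i].astype(int) for i in range(3)]
reg=(W[...,1]<.24)&(W[...,1]>.0)&(W[...,0]>.42)&(W[...,0]<.66)
def show(nm,m,mn=25):
    k,L,st,ce=cv2.connectedComponentsWithStats(m.astype(np.uint8))
    for i in range(1,k):
        if st[i,4]>mn:
            q=W[L==i]; r=cv2.minAreaRect(q[:,:2].astype(np.float32)*1000)
            print(nm,st[i,4],ce[i].round(0),q.mean(0).round(3),"rect",np.round(r[0]),np.round(r[1]),round(r[2],1))
show("bars",reg&(Z>.058)&(Z<.1)&(S>70))
show("plate",reg&(Z>.085)&(S<70))
show("front",reg&(W[...,1]<.08)&(Z>.05)&(Z<.07))
# notch vs crest profile along bars
m=reg&(Z>.05)&(S>70)&(Z<.1)
q=W[m]
for lo,hi in((.09,.15),(.18,.23)):
    s=q[(q[:,1]>lo)&(q[:,1]<hi)]
    for x in np.arange(.43,.65,.012):
        t=s[abs(s[:,0]-x)<.006]
        if len(t): print(round(x,3),len(t),t[:,2].max().round(3),t[:,1].mean().round(3),end=" | ")
    print()
t=W[(Z>.073)&m];print(t.mean(0))
show("handle",(V<70)&(W[...,1]>.25)&(W[...,0]>.42)&(W[...,0]<.65)&(Z>.232),8)
wm=(Z>.222)&(Z<.238)&(W[...,1]>0.2)&(W[...,0]>.42)&(W[...,0]<.65)
print(cv2.minEnclosingCircle(W[wm][:,:2].astype(np.float32)*1000))
print("wheel hi pts",[W[y,x].round(3).tolist() for x,y in((173,71),(174,75),(174,80),(175,86),(175,89))])
rows([.6,-.11,.16],.08)
E
```

```text
bars 234 [212. 135.] [0.536 0.207 0.071] rect [536. 209.] [179.  20.] 1.3
bars 241 [230. 151.] [0.537 0.118 0.071] rect [540. 120.] [182.  21.] 2.0
front 139 [249. 167.] [0.54  0.027 0.061] rect [538.  27.] [ 26. 185.] 88.9
0.454 18 0.079 0.116 | 0.466 19 0.081 0.115 | 0.478 15 0.069 0.117 | 0.49 20 0.076 0.116 | 0.502 18 0.084 0.117 | 0.514 20 0.084 0.115 | 0.526 18 0.086 0.117 | 0.538 17 0.071 0.118 | 0.55 20 0.077 0.119 | 0.562 21 0.093 0.117 | 0.574 16 0.081 0.118 | 0.586 13 0.078 0.118 | 0.598 14 0.074 0.12 | 0.61 20 0.076 0.121 | 0.622 20 0.084 0.119 | 0.634 2 0.072 0.125 | 
0.442 4 0.075 0.203 | 0.454 21 0.078 0.204 | 0.466 15 0.078 0.204 | 0.478 17 0.071 0.206 | 0.49 20 0.083 0.205 | 0.502 20 0.088 0.206 | 0.514 17 0.083 0.206 | 0.526 17 0.078 0.206 | 0.538 17 0.074 0.208 | 0.55 21 0.08 0.208 | 0.562 21 0.083 0.207 | 0.574 15 0.087 0.207 | 0.586 15 0.081 0.209 | 0.598 16 0.07 0.21 | 0.61 20 0.088 0.209 | 0.622 18 0.082 0.21 | 
[0.53963252 0.16361554 0.07775575]
handle 112 [174.  82.] [0.537 0.37  0.256] rect [544. 377.] [70. 24.] 45.6
((480.829833984375, 554.926025390625), 282.8709411621094)
wheel hi pts [[0.567, 0.405, 0.252], [0.557, 0.388, 0.258], [0.542, 0.37, 0.266], [0.528, 0.349, 0.269], [0.526, 0.354, 0.245]]
turn/row [-0.0001  0.      0.0465]
[[61.5, -23.6, 5.7], [60.3, -26.4, 5.7], [59.0, -29.2, 5.6], [57.6, -31.9, 5.6], [56.0, -34.6, 5.6], [54.4, -37.1, 5.6], [52.6, -39.6, 5.6], [50.7, -42.0, 5.6]]
```

Run:
```python
from h import *
rows([.6,-.108,.14],.087,16)
```

```text
turn/row [-0.0001  0.      0.0228]
[[30.8, -11.9, 4.1], [30.5, -12.6, 4.1], [30.2, -13.3, 4.1], [29.9, -14.0, 4.1], [29.6, -14.7, 4.1], [29.2, -15.3, 4.1], [28.9, -16.0, 4.1], [28.5, -16.7, 4.1], [28.1, -17.3, 4.1], [27.7, -17.9, 4.1], [27.3, -18.6, 4.1], [26.9, -19.2, 4.1], [26.4, -19.8, 4.1], [26.0, -20.4, 4.1], [25.5, -21.0, 4.1], [25.0, -21.6, 4.1]]
```

Emit:
servo_tool:
  plan:
    - [53,0.0308,-0.0119,0.004,0,0,0.0228]
    - [53,0.0305,-0.0126,0.004,0,0,0.0228]
    - [53,0.0302,-0.0133,0.004,0,0,0.0228]
    - [53,0.0299,-0.014,0.004,0,0,0.0228]
    - [53,0.0296,-0.0147,0.004,0,0,0.0228]
    - [53,0.0292,-0.0153,0.004,0,0,0.0228]
    - [53,0.0289,-0.016,0.004,0,0,0.0228]
    - [53,0.0285,-0.0167,0.004,0,0,0.0228]
  force: 20

```text
time_s: 1.15
ee_pos: [0.4207, -0.3006, 0.1732]
eef_rot: [-3.141, 0.0, 0.269]
force: [-0.4, -0.6, 0.1]
grip_width: 0.05
grip_force: 0.0
```

Emit:
servo_tool:
  plan:
    - [53,0.0281,-0.0173,0.004,0,0,0.0228]
    - [53,0.0277,-0.0179,0.004,0,0,0.0228]
    - [53,0.0273,-0.0186,0.004,0,0,0.0228]
    - [53,0.0269,-0.0192,0.004,0,0,0.0228]
    - [53,0.0264,-0.0198,0.004,0,0,0.0228]
    - [53,0.026,-0.0204,0.004,0,0,0.0228]
    - [53,0.0255,-0.021,0.004,0,0,0.0228]
    - [53,0.025,-0.0216,0.004,0,0,0.0228]

```text
time_s: 2.15
ee_pos: [0.6006, -0.1072, 0.141]
eef_rot: [-3.141, 0.0, 0.086]
force: [0.5, 0.5, 0.2]
grip_width: 0.0497
grip_force: 0.0
```

Run:
```python
from h import *
p,r,o=tool();print(p.round(4),o["eef_rot"].round(4),o["qpos"].round(2),o["time_s"],o["grip_width"])
w=cam("wrist");save(w,"w1.png")
rows([.6,-.108,.031],.087)
```

```text
[ 0.6006 -0.1072  0.141 ] [-3.1414e+00  5.0000e-04  8.6200e-02] [-0.24  0.49  1.41 -0.    1.24  1.25] 2.15 0.049656191464503965
turn/row [-0.0001  0.0001 -0.    ]
[-0.3, 0.4, 13.7]
```

View pics/w1.png

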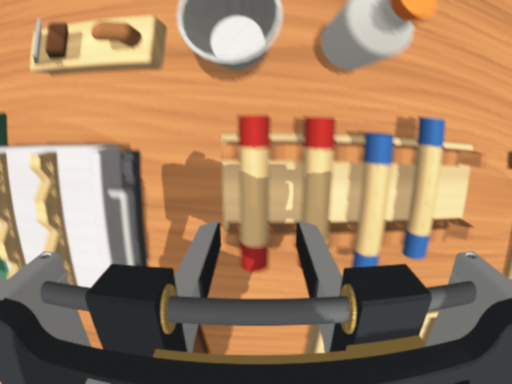

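The wrist view shows red1 at (255,190) lying midway between the fingertips at (210,230) and (305,230). I'll descend and grip.

Emit:
servo_tool:
  plan:
    - [53,0,0,0.018,0,0,0]
    - [53,0,0,0.018,0,0,0]
    - [53,0,0,0.018,0,0,0]
    - [53,0,0,0.018,0,0,0]
    - [53,0,0,0.018,0,0,0]
    - [53,0,0,0.02,0,0,0]
    - [53,0,0,0,0,0,0]
    - [20,0,0,0,0,0,0]

```text
time_s: 3.2
ee_pos: [0.6004, -0.1082, 0.0319]
eef_rot: [3.141, -0.001, 0.087]
force: [0.4, 0.2, 0.2]
grip_width: 0.0428
grip_force: 0.0
```

Emit:
servo_tool:
  plan:
    - [15,0,0,0,0,0,0]
    - [15,0,0,0,0,0,0]
    - [15,0,0,0,0,0,0]
    - [15,0,0,-0.02,0,0,0]
    - [15,0,0,-0.03,0,0,0]
    - [15,0,0,-0.03,0,0,0]
    - [15,0,0,-0.02,0,0,0]
    - [15,0,0,-0.02,0,0,0]

```text
time_s: 4.2
ee_pos: [0.6002, -0.1084, 0.1535]
eef_rot: [3.141, -0.002, 0.087]
force: [-0.3, 0.0, -0.6]
grip_width: 0.0278
grip_force: 20.0
```

Run:
```python
from h import *
p,r,o=tool();print(p.round(4),o["grip_width"],o["grip_force"])
rows([.598,.165,.151],1.6,9)
```

```text
[ 0.6002 -0.1084  0.1535] 0.027796292040984754 19.99937742948532
turn/row [ 2.000e-04 -1.000e-04 -1.681e-01]
[[2.4, -30.3, 0.3], [7.4, -29.5, 0.3], [12.2, -27.8, 0.3], [16.7, -25.4, 0.3], [20.7, -22.2, 0.3], [24.2, -18.4, 0.3], [26.9, -14.1, 0.3], [28.9, -9.4, 0.3], [30.1, -4.5, 0.3]]
```

Emit:
servo_tool:
  plan:
    - [15,0.0024,-0.0303,0,0,0,-0.168]
    - [15,0.0074,-0.0295,0,0,0,-0.168]
    - [15,0.0122,-0.0278,0,0,0,-0.168]
    - [15,0.0167,-0.0254,0,0,0,-0.168]
    - [15,0.0207,-0.0222,0,0,0,-0.168]
    - [15,0.0242,-0.0184,0,0,0,-0.168]
    - [15,0.0269,-0.0141,0,0,0,-0.168]
    - [15,0.0289,-0.0094,0,0,0,-0.168]
  force: 25

```text
time_s: 5.2
ee_pos: [0.5983, 0.1357, 0.1527]
eef_rot: [3.14, -0.0, 1.436]
force: [0.2, -0.4, -0.9]
grip_width: 0.0277
grip_force: 2.5
```

Emit:
servo_tool:
  plan:
    - [15,0.0301,-0.0045,0,0,0,-0.168]
    - [15,0,0,0,0,0,0]
    - [15,0,0,0,0,0,0]
    - [15,0,0,0,0,0,0]
    - [15,0,0,0,0,0,0]
    - [15,0,0,0,0,0,0]
    - [15,0,0,0,0,0,0]
    - [15,0,0,0,0,0,0]

```text
time_s: 6.2
ee_pos: [0.5978, 0.1654, 0.1514]
eef_rot: [-3.141, -0.0, 1.599]
force: [-1.0, -0.2, -0.3]
grip_width: 0.0271
grip_force: 25.0
```

Run:
```python
from h import *
p,r,o=tool();print(p.round(4),o["eef_rot"].round(3),o["grip_width"],o["grip_force"])
rows([.598,.165,.062],1.606)
w=cam("wrist");save(w,"w2.png")
```

```text
[0.5978 0.1654 0.1514] [-3.141 -0.     1.599] 0.02706478089245802 24.999336898326874
turn/row [-0.     -0.     -0.0009]
[-0.0, 0.0, 11.2]
```

View pics/w2.png

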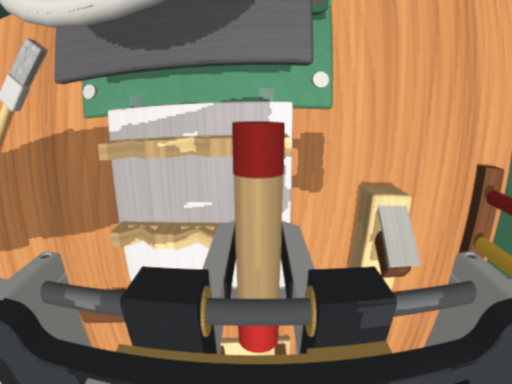

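The wrist view shows red1 held level, ends at (258,130) and (258,340), above the right-hand groove. Grip force dipped in passing, but the rod is still held. Next I lower and release it.

Emit:
servo_tool:
  plan:
    - [15,0,0,0.018,0,0,0]
    - [15,0,0,0.018,0,0,0]
    - [15,0,0,0.018,0,0,0]
    - [15,0,0,0.018,0,0,0]
    - [15,0,0,0.01,0,0,0]
    - [15,0,0,0.006,0,0,0]
    - [15,0,0,0,0,0,0]
    - [15,0,0,0,0,0,0]

```text
time_s: 7.25
ee_pos: [0.5978, 0.1654, 0.0636]
eef_rot: [-3.142, -0.0, 1.599]
force: [-3.3, -0.5, 0.9]
grip_width: 0.0272
grip_force: 25.0
```

Emit:
servo_tool:
  plan:
    - [40,0,0,0,0,0,0]
    - [45,0,0,0,0,0,0]
    - [45,0,0,0,0,0,0]
    - [45,0,0,-0.02,0,0,0]
    - [45,0,0,-0.03,0,0,0]
    - [45,0,0,-0.04,0,0,0]
    - [53,0,0,0,0,0,0]
    - [53,0,0,0,0,0,0]

```text
time_s: 8.25
ee_pos: [0.5977, 0.1654, 0.1538]
eef_rot: [3.141, -0.0, 1.599]
force: [-0.2, -0.4, -0.3]
grip_width: 0.0497
grip_force: 0.0
```

Run:
```python
from h import *
p,r,o=tool();print(p.round(4),o["eef_rot"].round(3),o["grip_width"],o["grip_force"])
rows([.603,-.168,.145],.087,9)
c=cam("side");np.savez("c1.npz",**c);save(c,"d1.png")
W=pts(c);I=c["pixels"];hsv=cv2.cvtColor(I,cv2.COLOR_RGB2HSV);H,S,V=[hsv[...,i].astype(int) for i in range(3)]
m=((H<5)|(H>174))&(S>170)&(V>60)&(W[...,0]>.3)&(W[...,0]<.75)&(W[...,1]>-.65)&(W[...,1]<.4)&(W[...,2]<.15)&(W[...,2]>.02)
k,L,st,ce=cv2.connectedComponentsWithStats(m.astype(np.uint8))
for i in range(1,k):
    if st[i,4]>8: print(st[i,4],ce[i].round(0),np.median(W[L==i],0).round(3),W[L==i][:,2].max().round(3))
```

```text
[0.5977 0.1654 0.1538] [ 3.141 -0.     1.599] 0.04965427624483014 0.0
turn/row [ 0.    -0.     0.168]
[[-37.0, -0.5, 1.0], [-36.6, 5.7, 1.0], [-35.1, 11.8, 1.0], [-32.7, 17.5, 1.0], [-29.3, 22.7, 1.0], [-25.1, 27.3, 1.0], [-20.2, 31.1, 1.0], [-14.7, 34.0, 1.0], [-8.8, 36.0, 1.0]]
24 [237. 171.] [0.586 0.224 0.09 ] 0.093
60 [256. 187.] [0.594 0.09  0.085] 0.096
49 [313. 226.] [ 0.665 -0.171  0.058] 0.065
87 [280. 238.] [ 0.537 -0.18   0.056] 0.065
```

Emit:
servo_tool:
  plan:
    - [53,-0.037,-0.0005,0.001,0,0,0.168]
    - [53,-0.0366,0.0057,0.001,0,0,0.168]
    - [53,-0.0351,0.0118,0.001,0,0,0.168]
    - [53,-0.0327,0.0175,0.001,0,0,0.168]
    - [53,-0.0293,0.0227,0.001,0,0,0.168]
    - [53,-0.0251,0.0273,0.001,0,0,0.168]
    - [53,-0.0202,0.0311,0.001,0,0,0.168]
    - [53,-0.0147,0.034,0.001,0,0,0.168]
  force: 25

```text
time_s: 9.3
ee_pos: [0.6019, -0.1321, 0.1445]
eef_rot: [-3.141, 0.002, 0.249]
force: [0.0, 1.1, 1.1]
grip_width: 0.0496
grip_force: 0.0
```

Emit:
servo_tool:
  plan:
    - [53,-0.0088,0.036,0.001,0,0,0.168]
    - [53,0,0,0.02,0,0,0]
    - [53,0,0,0.02,0,0,0]
    - [53,0,0,0.01,0,0,0]
    - [53,0,0,0,0,0,0]
    - [53,0,0,0,0,0,0]
    - [53,0,0,0,0,0,0]
    - [53,0,0,0,0,0,0]

```text
time_s: 10.3
ee_pos: [0.6031, -0.1681, 0.0949]
eef_rot: [3.141, -0.001, 0.087]
force: [-0.4, 0.2, -0.1]
grip_width: 0.0499
grip_force: 0.0
```

Run:
```python
from h import *
p,r,o=tool();print(p.round(4),o["eef_rot"].round(3))
rows([.603,-.168,.032],.085)
rows([.477,.163,.152],1.6,9,frm=[.603,-.168,.152,.087])
```

```text
[ 0.6031 -0.1681  0.0949] [ 3.141e+00 -1.000e-03  8.700e-02]
turn/row [ 0.     -0.0001  0.0003]
[-0.0, -0.0, 7.9]
turn/row [ 0.      0.     -0.1681]
[[-10.8, -37.9, -0.0], [-4.3, -39.1, -0.0], [2.3, -39.3, -0.0], [8.9, -38.3, -0.0], [15.2, -36.3, -0.0], [21.0, -33.3, -0.0], [26.3, -29.3, -0.0], [30.8, -24.5, -0.0], [34.5, -19.0, -0.0]]
```

Emit:
servo_tool:
  plan:
    - [53,0,0,0.016,0,0,0]
    - [53,0,0,0.016,0,0,0]
    - [53,0,0,0.016,0,0,0]
    - [53,0,0,0.015,0,0,0]
    - [53,0,0,0,0,0,0]
    - [15,0,0,0,0,0,0]
    - [15,0,0,0,0,0,0]
    - [15,0,0,0,0,0,0]

```text
time_s: 11.3
ee_pos: [0.6031, -0.1656, 0.0322]
eef_rot: [-3.138, -0.0, 0.087]
force: [-3.2, 17.1, 7.6]
grip_width: 0.0274
grip_force: 25.0
```

Emit:
servo_tool:
  plan:
    - [15,0,0,0,0,0,0]
    - [15,0,0,0,0,0,0]
    - [15,0,0,-0.02,0,0,0]
    - [15,0,0,-0.03,0,0,0]
    - [15,0,0,-0.03,0,0,0]
    - [15,0,0,-0.02,0,0,0]
    - [15,0,0,-0.02,0,0,0]
    - [15,0,0,0,0,0,0]

```text
time_s: 12.3
ee_pos: [0.6037, -0.1685, 0.1537]
eef_rot: [3.14, -0.004, 0.087]
force: [-0.3, 0.4, -1.4]
grip_width: 0.0274
grip_force: 25.0
```

Emit:
servo_tool:
  plan:
    - [15,-0.0108,-0.0379,0,0,0,-0.168]
    - [15,-0.0043,-0.0391,0,0,0,-0.168]
    - [15,0.0023,-0.0393,0,0,0,-0.168]
    - [15,0.0089,-0.0383,0,0,0,-0.168]
    - [15,0.0152,-0.0363,0,0,0,-0.168]
    - [15,0.021,-0.0333,0,0,0,-0.168]
    - [15,0.0263,-0.0293,0,0,0,-0.168]
    - [15,0.0308,-0.0245,0,0,0,-0.168]

```text
time_s: 13.3
ee_pos: [0.4901, 0.1272, 0.151]
eef_rot: [-3.141, 0.0, 1.436]
force: [0.5, -0.1, -1.3]
grip_width: 0.0272
grip_force: 25.0
```

Emit:
servo_tool:
  plan:
    - [15,0.0345,-0.019,0,0,0,-0.168]
    - [15,0,0,0,0,0,0]
    - [15,0,0,0,0,0,0]
    - [15,0,0,0,0,0,0]
    - [15,0,0,0,0,0,0]
    - [15,0,0,0,0,0,0]
    - [15,0,0,0,0,0,0]
    - [15,0,0,0,0,0,0]

```text
time_s: 14.3
ee_pos: [0.4769, 0.163, 0.1514]
eef_rot: [3.142, -0.0, 1.599]
force: [0.4, -0.2, 0.1]
grip_width: 0.0272
grip_force: 25.0
```

Run:
```python
from h import *
p,r,o=tool();print(p.round(4),o["eef_rot"].round(3),o["grip_width"])
rows([.477,.163,.063],1.606)
```

```text
[0.4769 0.163  0.1514] [ 3.142 -0.     1.599] 0.02722617282543755
turn/row [ 0.     -0.     -0.0009]
[0.0, 0.0, 11.1]
```

Emit:
servo_tool:
  plan:
    - [15,0,0,0.018,0,0,0]
    - [15,0,0,0.018,0,0,0]
    - [15,0,0,0.018,0,0,0]
    - [15,0,0,0.018,0,0,0]
    - [15,0,0,0.01,0,0,0]
    - [15,0,0,0.006,0,0,0]
    - [15,0,0,0,0,0,0]
    - [15,0,0,0,0,0,0]

```text
time_s: 15.3
ee_pos: [0.4771, 0.1631, 0.0639]
eef_rot: [3.141, -0.0, 1.599]
force: [0.3, -0.2, -0.9]
grip_width: 0.0271
grip_force: 25.0
```

Emit:
servo_tool:
  plan:
    - [40,0,0,0,0,0,0]
    - [45,0,0,0,0,0,0]
    - [45,0,0,0,0,0,0]
    - [45,0,0,-0.02,0,0,0]
    - [45,0,0,-0.03,0,0,0]
    - [45,0,0,-0.04,0,0,0]
    - [53,0,0,0,0,0,0]
    - [53,0,0,0,0,0,0]

```text
time_s: 16.3
ee_pos: [0.4765, 0.1629, 0.1527]
eef_rot: [-3.141, 0.0, 1.599]
force: [-0.7, 0.1, 0.2]
grip_width: 0.0495
grip_force: 0.0
```

Run:
```python
from h import *
p,r,o=tool();print(p.round(4),o["eef_rot"].round(3),o["grip_width"],o["grip_force"])
rows([.596,-.227,.14],.087,9)
w=cam("wrist");save(w,"w3.png")
```

```text
[0.4765 0.1629 0.1527] [-3.141  0.     1.599] 0.04953442370494443 0.0
turn/row [-1.00e-04  1.00e-04  1.68e-01]
[[-43.7, 12.0, 1.4], [-41.1, 19.2, 1.4], [-37.3, 25.8, 1.4], [-32.4, 31.6, 1.4], [-26.7, 36.6, 1.4], [-20.2, 40.6, 1.4], [-13.1, 43.4, 1.4], [-5.7, 45.0, 1.4], [1.9, 45.3, 1.4]]
```

View pics/w3.png

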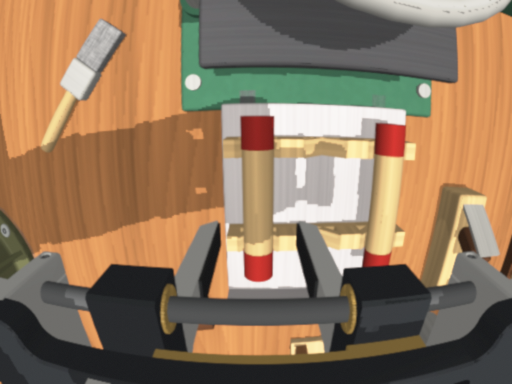

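Both red rods are seated in the outer grooves, at (257,200) and (385,200). Now the blue ones.

Emit:
servo_tool:
  plan:
    - [53,-0.0437,0.012,0.001,0,0,0.168]
    - [53,-0.0411,0.0192,0.001,0,0,0.168]
    - [53,-0.0373,0.0258,0.001,0,0,0.168]
    - [53,-0.0324,0.0316,0.001,0,0,0.168]
    - [53,-0.0267,0.0366,0.001,0,0,0.168]
    - [53,-0.0202,0.0406,0.001,0,0,0.168]
    - [53,-0.0131,0.0434,0.001,0,0,0.168]
    - [53,-0.0057,0.045,0.001,0,0,0.168]

```text
time_s: 17.35
ee_pos: [0.5829, -0.1851, 0.1439]
eef_rot: [-3.14, 0.002, 0.249]
force: [0.2, 1.1, 0.4]
grip_width: 0.0498
grip_force: 0.0
```

Emit:
servo_tool:
  plan:
    - [53,0.0019,0.0453,0.001,0,0,0.168]
    - [53,0,0,0.02,0,0,0]
    - [53,0,0,0.02,0,0,0]
    - [53,0,0,0.01,0,0,0]
    - [53,0,0,0,0,0,0]
    - [53,0,0,0,0,0,0]
    - [53,0,0,0,0,0,0]
    - [53,0,0,0,0,0,0]

```text
time_s: 18.35
ee_pos: [0.5965, -0.2271, 0.0949]
eef_rot: [3.141, -0.001, 0.087]
force: [-0.4, 0.2, -0.2]
grip_width: 0.0495
grip_force: 0.0
```

```bash
cat >> h.py <<'E'
def box():
    c=cam("scene"); W=pts(c);Z=W[...,2]; hsv=cv2.cvtColor(c["pixels"],cv2.COLOR_RGB2HSV)
    m=(Z>.043)&(Z<.056)&(W[...,1]<-.1)&(W[...,0]>.2)&(W[...,0]<.5)&(W[...,1]>-.5)&(hsv[...,0]<35)&(hsv[...,1]>50)
    q=W[m]; r=cv2.minAreaRect(q[:,:2].astype(np.float32)*1000); print("box",len(q),np.round(r[0]),np.round(r[1]),round(r[2],1)); return c
E
python3 - <<'E'
from h import *
p,r,o=tool();print(p.round(4),o["eef_rot"].round(3),o["grip_width"])
rows([.596,-.227,.036],.087)
rows([.415,-.30,.16],1.6,9,frm=[.596,-.227,.16,.087])
save(box(),"s2.png")
E
```

```text
[ 0.5965 -0.2271  0.0949] [ 3.141e+00 -1.000e-03  8.700e-02] 0.04953490398292132
turn/row [ 0.     -0.0001  0.    ]
[-0.1, -0.0, 7.4]
turn/row [ 0.      0.     -0.1681]
[[-20.7, 6.3, 0.0], [-21.5, 2.8, 0.0], [-21.7, -0.9, -0.0], [-21.2, -4.5, -0.0], [-20.2, -8.0, -0.0], [-18.6, -11.2, -0.0], [-16.4, -14.2, -0.0], [-13.8, -16.7, -0.0], [-10.8, -18.8, -0.0]]
box 457 [ 374. -304.] [161. 200.] 2.1
```

Emit:
servo_tool:
  plan:
    - [53,0,0,0.016,0,0,0]
    - [53,0,0,0.016,0,0,0]
    - [53,0,0,0.016,0,0,0]
    - [53,0,0,0.011,0,0,0]
    - [53,0,0,0,0,0,0]
    - [15,0,0,0,0,0,0]
    - [15,0,0,0,0,0,0]
    - [15,0,0,0,0,0,0]

```text
time_s: 19.4
ee_pos: [0.5965, -0.2262, 0.0361]
eef_rot: [-3.14, -0.0, 0.087]
force: [-1.9, 6.5, 4.2]
grip_width: 0.0272
grip_force: 25.0
```

Emit:
servo_tool:
  plan:
    - [15,0,0,0,0,0,0]
    - [15,0,0,0,0,0,0]
    - [15,0,0,-0.02,0,0,0]
    - [15,0,0,-0.03,0,0,0]
    - [15,0,0,-0.03,0,0,0]
    - [15,0,0,-0.02,0,0,0]
    - [15,0,0,-0.02,0,0,0]
    - [15,0,0,0,0,0,0]

```text
time_s: 20.4
ee_pos: [0.597, -0.2276, 0.1581]
eef_rot: [3.139, -0.004, 0.087]
force: [0.3, -0.5, -1.6]
grip_width: 0.0273
grip_force: 25.0
```

Emit:
servo_tool:
  plan:
    - [15,-0.0207,0.0063,0,0,0,-0.168]
    - [15,-0.0215,0.0028,0,0,0,-0.168]
    - [15,-0.0217,-0.0009,0,0,0,-0.168]
    - [15,-0.0212,-0.0045,0,0,0,-0.168]
    - [15,-0.0202,-0.008,0,0,0,-0.168]
    - [15,-0.0186,-0.0112,0,0,0,-0.168]
    - [15,-0.0164,-0.0142,0,0,0,-0.168]
    - [15,-0.0138,-0.0167,0,0,0,-0.168]

```text
time_s: 21.4
ee_pos: [0.4344, -0.292, 0.1551]
eef_rot: [-3.141, -0.0, 1.436]
force: [-0.4, -0.8, -0.6]
grip_width: 0.0272
grip_force: 25.0
```

Emit:
servo_tool:
  plan:
    - [15,-0.0108,-0.0188,0,0,0,-0.168]
    - [15,0,0,0,0,0,0]
    - [15,0,0,0,0,0,0]
    - [15,0,0,0,0,0,0]
    - [15,0,0,0,0,0,0]
    - [15,0,0,0,0,0,0]
    - [15,0,0,0,0,0,0]
    - [15,0,0,0,0,0,0]

```text
time_s: 22.4
ee_pos: [0.4152, -0.3, 0.1554]
eef_rot: [-3.142, 0.0, 1.599]
force: [-0.6, 0.0, -0.7]
grip_width: 0.0277
grip_force: 25.0
```

Run:
```python
from h import *
p,r,o=tool();print(p.round(4),o["eef_rot"].round(3),o["grip_width"])
rows([.406,-.303,.08],1.607)
w=cam("wrist");save(w,"w4.png");save(box(),"s3.png")
```

```text
[ 0.4152 -0.3     0.1554] [-3.142  0.     1.599] 0.02768676125113055
turn/row [-0.     0.    -0.001]
[-0.3, -1.2, 9.4]
box 265 [ 374. -303.] [161. 200.] 2.3
```

View pics/w4.png

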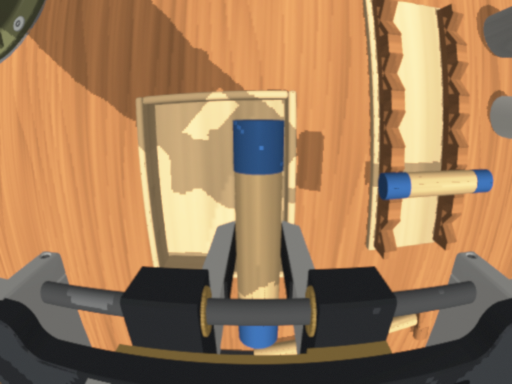

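The wrist view shows the blue rod, ends at (258,140) and (258,330), over the right side of the box with its rim at x 145–293. I shift about 9 mm left and lower it.

Emit:
servo_tool:
  plan:
    - [15,-0.002,-0.005,0.015,0,0,0]
    - [15,0,-0.004,0.02,0,0,0]
    - [15,0,0,0.025,0,0,0]
    - [15,0,0,0.025,0,0,0]
    - [15,0,0,0.025,0,0,0]
    - [15,0,0,0.02,0,0,0]
    - [15,0,0,0.008,0,0,0]
    - [15,0,0,0.004,0,0,0]

```text
time_s: 23.5
ee_pos: [0.4061, -0.3022, 0.0131]
eef_rot: [-3.141, -0.0, 1.599]
force: [1.0, 0.3, -1.1]
grip_width: 0.0274
grip_force: 25.0
```

Emit:
servo_tool:
  plan:
    - [15,0,0,0,0,0,0]
    - [38,0,0,0,0,0,0]
    - [38,0,0,0,0,0,0]
    - [38,0,0,0,0,0,0]
    - [38,0,0,-0.02,0,0,0]
    - [38,0,0,-0.04,0,0,0]
    - [45,0,0,-0.05,0,0,0]
    - [53,0,0,-0.025,0,0,0]

```text
time_s: 24.5
ee_pos: [0.4068, -0.3026, 0.1512]
eef_rot: [3.139, 0.002, 1.599]
force: [0.3, 0.0, -0.3]
grip_width: 0.0479
grip_force: 0.0
```

Run:
```python
from h import *
p,r,o=tool();print(p.round(4),o["eef_rot"].round(3),o["grip_width"])
rows([.620,-.286,.13],.087,9)
box()
```

```text
[ 0.4068 -0.3026  0.1512] [3.139e+00 2.000e-03 1.599e+00] 0.04787596057504461
turn/row [ 0.0004 -0.      0.168 ]
[[1.2, 23.7, 2.4], [5.1, 23.2, 2.4], [8.9, 22.0, 2.4], [12.5, 20.2, 2.4], [15.7, 17.8, 2.4], [18.5, 15.0, 2.4], [20.7, 11.7, 2.4], [22.4, 8.0, 2.4], [23.4, 4.2, 2.4]]
box 286 [ 373. -304.] [160. 198.] 2.3
```

Emit:
servo_tool:
  plan:
    - [53,0.0012,0.0237,0.0024,0,0,0.168]
    - [53,0.0051,0.0232,0.0024,0,0,0.168]
    - [53,0.0089,0.022,0.0024,0,0,0.168]
    - [53,0.0125,0.0202,0.0024,0,0,0.168]
    - [53,0.0157,0.0178,0.0024,0,0,0.168]
    - [53,0.0185,0.015,0.0024,0,0,0.168]
    - [53,0.0207,0.0117,0.0024,0,0,0.168]
    - [53,0.0224,0.008,0.0024,0,0,0.168]

```text
time_s: 25.55
ee_pos: [0.5964, -0.2872, 0.1284]
eef_rot: [-3.141, 0.001, 0.249]
force: [-0.4, 0.0, -0.3]
grip_width: 0.0498
grip_force: 0.0
```

Emit:
servo_tool:
  plan:
    - [53,0.0234,0.0042,0.0024,0,0,0.168]
    - [53,0,0,0.02,0,0,0]
    - [53,0,0,0.015,0,0,0]
    - [53,0,0,0,0,0,0]
    - [53,0,0,0,0,0,0]
    - [53,0,0,0,0,0,0]
    - [53,0,0,0,0,0,0]
    - [53,0,0,0,0,0,0]

```text
time_s: 26.55
ee_pos: [0.6195, -0.2856, 0.0921]
eef_rot: [3.141, -0.0, 0.087]
force: [0.4, -0.2, 0.7]
grip_width: 0.0497
grip_force: 0.0
```

Run:
```python
from h import *
p,r,o=tool();print(p.round(4),o["eef_rot"].round(3),o["grip_width"])
rows([.620,-.286,.036],.087)
rows([.342,-.303,.156],1.607,9,frm=[.620,-.286,.156,.087])
```

```text
[ 0.6195 -0.2856  0.0921] [ 3.141 -0.     0.087] 0.04967419723035432
turn/row [ 0. -0.  0.]
[0.1, 0.1, 7.0]
turn/row [-0.      0.     -0.1689]
[[-30.9, -0.8, -0.0], [-30.4, -6.0, -0.0], [-28.9, -11.0, -0.0], [-26.7, -15.7, -0.0], [-23.6, -20.0, -0.0], [-19.9, -23.7, -0.0], [-15.7, -26.7, -0.0], [-11.0, -28.9, -0.0], [-6.0, -30.4, -0.0]]
```

Emit:
servo_tool:
  plan:
    - [53,0,0,0.016,0,0,0]
    - [53,0,0,0.016,0,0,0]
    - [53,0,0,0.016,0,0,0]
    - [53,0,0,0.008,0,0,0]
    - [53,0,0,0,0,0,0]
    - [15,0,0,0,0,0,0]
    - [15,0,0,0,0,0,0]
    - [15,0,0,0,0,0,0]

```text
time_s: 27.55
ee_pos: [0.6197, -0.2844, 0.0364]
eef_rot: [-3.14, -0.0, 0.087]
force: [-2.2, 7.3, 3.2]
grip_width: 0.0273
grip_force: 25.0
```

Emit:
servo_tool:
  plan:
    - [15,0,0,0,0,0,0]
    - [15,0,0,0,0,0,0]
    - [15,0,0,-0.02,0,0,0]
    - [15,0,0,-0.03,0,0,0]
    - [15,0,0,-0.03,0,0,0]
    - [15,0,0,-0.02,0,0,0]
    - [15,0,0,-0.02,0,0,0]
    - [15,0,0,0,0,0,0]

```text
time_s: 28.55
ee_pos: [0.62, -0.2859, 0.1575]
eef_rot: [3.14, -0.002, 0.087]
force: [0.1, 0.7, -1.2]
grip_width: 0.027
grip_force: 25.0
```

Emit:
servo_tool:
  plan:
    - [15,-0.0309,-0.0008,0,0,0,-0.168]
    - [15,-0.0304,-0.006,0,0,0,-0.168]
    - [15,-0.0289,-0.011,0,0,0,-0.168]
    - [15,-0.0267,-0.0157,0,0,0,-0.168]
    - [15,-0.0236,-0.02,0,0,0,-0.168]
    - [15,-0.0199,-0.0237,0,0,0,-0.168]
    - [15,-0.0157,-0.0267,0,0,0,-0.168]
    - [15,-0.011,-0.0289,0,0,0,-0.168]

```text
time_s: 29.55
ee_pos: [0.371, -0.2996, 0.1549]
eef_rot: [-3.14, -0.001, 1.437]
force: [-0.0, 0.1, -0.2]
grip_width: 0.0272
grip_force: 25.0
```

Emit:
servo_tool:
  plan:
    - [15,-0.006,-0.0304,0,0,0,-0.168]
    - [15,0,0,0,0,0,0]
    - [15,0,0,0,0,0,0]
    - [15,0,0,0,0,0,0]
    - [15,0,0,0,0,0,0]
    - [15,0,0,0,0,0,0]
    - [15,0,0,0,0,0,0]
    - [15,0,0,0,0,0,0]

```text
time_s: 30.55
ee_pos: [0.3414, -0.3016, 0.1559]
eef_rot: [3.142, -0.0, 1.599]
force: [0.2, 0.6, 0.1]
grip_width: 0.0273
grip_force: 25.0
```

Run:
```python
from h import *
p,r,o=tool();print(p.round(4),o["eef_rot"].round(3),o["grip_width"])
box()
w=cam("wrist");save(w,"w5.png")
```

```text
[ 0.3414 -0.3016  0.1559] [ 3.142 -0.     1.599] 0.02729852672570327
box 224 [ 373. -304.] [161. 200.] 2.3
```

View pics/w5.png

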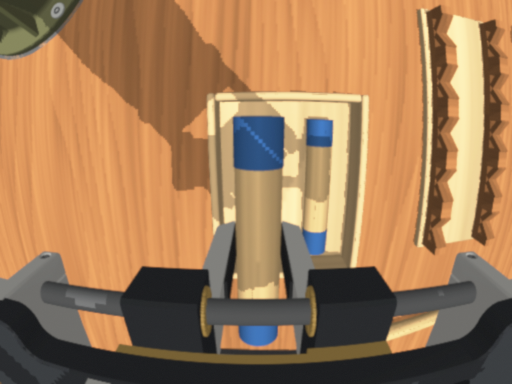

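The first blue rod lies in the box at (318,185). The second is held over the free left half, so I lower it.

Emit:
servo_tool:
  plan:
    - [15,-0.001,0,0.015,0,0,0]
    - [15,0,0,0.02,0,0,0]
    - [15,0,0,0.025,0,0,0]
    - [15,0,0,0.025,0,0,0]
    - [15,0,0,0.025,0,0,0]
    - [15,0,0,0.02,0,0,0]
    - [15,0,0,0.008,0,0,0]
    - [15,0,0,0.004,0,0,0]

```text
time_s: 31.65
ee_pos: [0.3413, -0.3025, 0.0134]
eef_rot: [-3.141, -0.0, 1.599]
force: [0.4, 0.3, 0.1]
grip_width: 0.0276
grip_force: 25.0
```

Emit:
servo_tool:
  plan:
    - [15,0,0,0,0,0,0]
    - [38,0,0,0,0,0,0]
    - [38,0,0,0,0,0,0]
    - [38,0,0,0,0,0,0]
    - [38,0,0,-0.02,0,0,0]
    - [38,0,0,-0.04,0,0,0]
    - [38,0,0,-0.05,0,0,0]
    - [20,0,0,-0.025,0,0,0]

```text
time_s: 32.65
ee_pos: [0.3419, -0.303, 0.1514]
eef_rot: [3.139, 0.002, 1.599]
force: [-0.2, 0.2, -0.5]
grip_width: 0.0289
grip_force: 0.0
```

Run:
```python
from h import *
p,r,o=tool();print(p.round(4),o["eef_rot"].round(3),o["qpos"].round(2))
rows([.54,-.04,.15],1.606)
c=cam("side");W=pts(c)
I=c["pixels"];hsv=cv2.cvtColor(I,cv2.COLOR_RGB2HSV);H,S,V=[hsv[...,i].astype(int) for i in range(3)]
m=(H>105)&(H<120)&(S>140)&(V>60)&(W[...,0]>.25)&(W[...,0]<.75)&(W[...,1]>-.65)&(W[...,1]<.1)&(W[...,2]<.1)
k,L,st,ce=cv2.connectedComponentsWithStats(m.astype(np.uint8))
for i in range(1,k):
    if st[i,4]>8: print(st[i,4],np.median(W[L==i],0).round(3))
m=(W[...,1]>0)&(W[...,1]<.05)&(W[...,0]>.44)&(W[...,0]<.64)&(W[...,2]>.03)&(W[...,2]<.12)
q=W[m]
for z in np.arange(.035,.11,.008):
    t=q[abs(q[:,2]-z)<.004]
    if len(t)>3: print("z",z.round(3),len(t),np.percentile(t[:,1],[2,50,98]).round(4),np.percentile(t[:,0],[2,98]).round(3))
```

```text
[ 0.3419 -0.303   0.1514] [3.139e+00 2.000e-03 1.599e+00] [-0.81  0.15  1.84  0.    1.15 -0.83]
turn/row [ 0.0003  0.0003 -0.0009]
[32.2, 25.7, 0.2]
46 [ 0.399 -0.244  0.033]
50 [ 0.335 -0.242  0.033]
58 [ 0.403 -0.367  0.034]
74 [ 0.34  -0.366  0.033]
z 0.051 8 [0.0339 0.0377 0.0411] [0.545 0.633]
z 0.059 18 [0.0222 0.0344 0.0399] [0.542 0.614]
z 0.067 10 [0.0322 0.0362 0.0427] [0.553 0.632]
z 0.075 16 [0.0332 0.0395 0.046 ] [0.573 0.632]
```

Both blue rods lie flat in the box, by the end readings. Next I move in front of the bed handle with the fingers shut and tilt the tool back.

Emit:
servo_tool:
  plan:
    - [0,0.032,0.0257,0,0,0,0]
    - [0,0.032,0.0257,0,0,0,0]
    - [0,0.032,0.0257,0,0,0,0]
    - [0,0.032,0.0257,0,0,0,0]
    - [0,0.032,0.0257,0,0,0,0]
    - [0,0.032,0.0257,0,0,0,0]
    - [0,0.032,0.0257,0,0,0,0]
    - [0,0.032,0.0257,0,0,0,0]

```text
time_s: 33.7
ee_pos: [0.5403, -0.0397, 0.1483]
eef_rot: [-3.141, -0.0, 1.599]
force: [0.4, -0.5, 0.1]
grip_width: 0.0003
grip_force: 0.0
```

Emit:
servo_tool:
  plan:
    - [0,0,0,0,0,0.055,0]
    - [0,0,0,0,0,0.055,0]
    - [0,0,0,0,0,0.055,0]
    - [0,0,0,0,0,0.055,0]
    - [0,0,0,0,0,0.055,0]
    - [0,0,0,0,0,0.055,0]
    - [0,0,0,0,0,0.055,0]
    - [0,0,0,0,0,0.055,0]

```text
time_s: 34.7
ee_pos: [0.5396, -0.0409, 0.1483]
eef_rot: [-3.141, -0.442, 1.599]
force: [-0.2, -0.6, 0.4]
grip_width: 0.0007
grip_force: 0.0
```

Run:
```python
from h import *
p,r,o=tool();print(p.round(4),o["eef_rot"].round(3),o["qpos"].round(2)); print(r.as_matrix().round(3))
rows([.541,-.03,.05])
print(r.inv().apply([-.035,1,0]).round(3))
save(cam("scene"),"s4.png")
```

```text
[ 0.5396 -0.0409  0.1483] [-3.141 -0.442  1.599] [-0.35  0.41  1.57  0.42  1.35 -0.51]
[[-0.025  1.    -0.012]
 [ 0.904  0.028  0.427]
 [ 0.428 -0.    -0.904]]
turn/row [0. 0. 0.]
[-4.0, 0.2, 11.7]
[ 0.904 -0.007  0.428]
```

Emit:
servo_tool:
  plan:
    - [0,-0.004,0,0.0117,0,0,0]
    - [0,-0.004,0,0.0117,0,0,0]
    - [0,-0.004,0,0.0117,0,0,0]
    - [0,-0.004,0,0.0117,0,0,0]
    - [0,-0.004,0,0.0117,0,0,0]
    - [0,-0.004,0,0.0117,0,0,0]
    - [0,-0.004,0,0.0117,0,0,0]
    - [0,-0.004,0,0.0117,0,0,0]

```text
time_s: 35.75
ee_pos: [0.5394, -0.0299, 0.0497]
eef_rot: [3.142, -0.44, 1.599]
force: [-0.5, 0.7, 0.4]
grip_width: 0.0006
grip_force: 0.0
```

Emit:
servo_tool:
  plan:
    - [0,0.00904,0,0.00428,0,0,0]
    - [0,0.00904,0,0.00428,0,0,0]
    - [0,0.00904,0,0.00428,0,0,0]
    - [0,0.00904,0,0.00428,0,0,0]
    - [0,0.00904,0,0.00428,0,0,0]
    - [0,0.00904,0,0.00428,0,0,0]
    - [0,0.00904,0,0.00428,0,0,0]
    - [0,0.00904,0,0.00428,0,0,0]

```text
time_s: 36.75
ee_pos: [0.5372, 0.0506, 0.0504]
eef_rot: [3.142, -0.44, 1.599]
force: [0.1, -4.1, 1.5]
grip_width: 0.0005
grip_force: 1.8
```

Emit:
servo_tool:
  plan:
    - [0,0.00904,0,0.00428,0,0,0]
    - [0,0.00904,0,0.00428,0,0,0]
    - [0,0.00904,0,0.00428,0,0,0]
    - [0,0.00904,0,0.00428,0,0,0]
    - [0,0.00904,0,0.00428,0,0,0]
    - [0,0.00904,0,0.00428,0,0,0]
    - [0,0.00904,0,0.00428,0,0,0]
    - [0,0.00904,0,0.00428,0,0,0]

```text
time_s: 37.75
ee_pos: [0.5347, 0.1307, 0.0501]
eef_rot: [-3.141, -0.44, 1.599]
force: [-1.8, -5.1, 0.6]
grip_width: 0.0005
grip_force: 2.0
```

Run:
```python
from h import *
p,r,o=tool();print(p.round(4),o["eef_rot"].round(3),o["force"].round(1))
save(cam("side"),"d2.png")
```

```text
[0.5347 0.1307 0.0501] [-3.141 -0.44   1.599] [-1.8 -5.1  0.6]
```

View pics/d2.png

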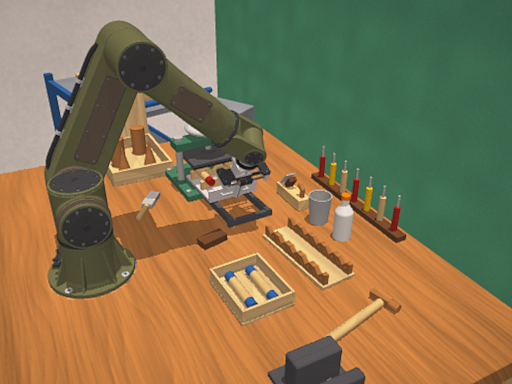

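The side view shows the bed sliding in with the rods seated and both blue rods lying in the box at (250,285). I carry on pushing to the stop.

Emit:
servo_tool:
  plan:
    - [0,0.00904,0,0.00428,0,0,0]
    - [0,0.00904,0,0.00428,0,0,0]
    - [0,0.00904,0,0.00428,0,0,0]
    - [0,0.00904,0,0.00428,0,0,0]
    - [0,0.00904,0,0.00428,0,0,0]
    - [0,0.00904,0,0.00428,0,0,0]
    - [0,0.0045,0,0.0021,0,0,0]
    - [0,0,0,0,0,0,0]

```text
time_s: 38.8
ee_pos: [0.5331, 0.1955, 0.0502]
eef_rot: [3.141, -0.441, 1.599]
force: [-0.5, 0.1, -0.4]
grip_width: 0.0004
grip_force: 0.0
```

Emit:
servo_tool:
  plan:
    - [0,0.0018,0,0.0009,0,0,0]
    - [0,0.0018,0,0.0009,0,0,0]
    - [0,0.0018,0,0.0009,0,0,0]
    - [0,0,0,0,0,0,0]
    - [0,0,0,0,0,0,0]
    - [0,0,0,0,0,0,0]
    - [0,0,0,0,0,0,0]
    - [0,0,0,0,0,0,0]

```text
time_s: 39.8
ee_pos: [0.5328, 0.2011, 0.0499]
eef_rot: [-3.141, -0.44, 1.599]
force: [0.7, -0.3, 0.9]
grip_width: 0.0006
grip_force: 0.2
```

Emit:
servo_tool:
  plan:
    - [0,0.0009,0,0.0004,0,0,0]
    - [0,0.0009,0,0.0004,0,0,0]
    - [0,0.0009,0,0.0004,0,0,0]
    - [0,0.0009,0,0.0004,0,0,0]
    - [0,0.0009,0,0.0004,0,0,0]
    - [0,0.0009,0,0.0004,0,0,0]
    - [0,0.0009,0,0.0004,0,0,0]
    - [0,0.0009,0,0.0004,0,0,0]

```text
time_s: 40.8
ee_pos: [0.5326, 0.2089, 0.05]
eef_rot: [-3.141, -0.44, 1.599]
force: [0.2, -4.9, -2.4]
grip_width: 0.0007
grip_force: 2.2
```

Still sliding at about 5 N, so there is more to go.

Emit:
servo_tool:
  plan:
    - [0,0.0009,0,0.0004,0,0,0]
    - [0,0.0009,0,0.0004,0,0,0]
    - [0,0.0009,0,0.0004,0,0,0]
    - [0,0.0009,0,0.0004,0,0,0]
    - [0,0.0009,0,0.0004,0,0,0]
    - [0,0,0,0,0,0,0]
    - [0,0,0,0,0,0,0]
    - [0,0,0,0,0,0,0]

```text
time_s: 41.8
ee_pos: [0.5327, 0.2101, 0.0499]
eef_rot: [3.142, -0.435, 1.599]
force: [-8.0, -39.6, 10.1]
grip_width: 0.0006
grip_force: 15.9
```

The bed met its stop at about 40 N, so it is home. I back off, rise, and move above the wheel.

Emit:
servo_tool:
  plan:
    - [0,-0.009,0,-0.0043,0,0,0]
    - [0,-0.018,0,-0.0086,0,0,0]
    - [0,-0.027,0,-0.0128,0,0,0]
    - [0,-0.027,0,-0.0128,0,0,0]
    - [0,0.015,0,-0.032,0,0,0]
    - [0,0.02,0,-0.045,0,0,0]
    - [0,0.02,0,-0.045,0,0,0]
    - [0,0.02,0,-0.045,0,0,0]

```text
time_s: 42.8
ee_pos: [0.5349, 0.1204, 0.2354]
eef_rot: [3.141, -0.44, 1.599]
force: [0.2, 0.6, -0.6]
grip_width: 0.0006
grip_force: 0.0
```

Emit:
servo_tool:
  plan:
    - [0,0.02,0,-0.045,0,-0.055,0]
    - [0,0.02,0,-0.045,0,-0.055,0]
    - [20,0,0,0,0,-0.055,0]
    - [40,0,0,0,0,-0.055,0]
    - [50,0,0,0,0,-0.055,0]
    - [53,0,0,0,0,-0.055,0]
    - [53,0,0,0,0,-0.055,0]
    - [53,0,0,0,0,-0.055,0]

```text
time_s: 43.8
ee_pos: [0.5351, 0.121, 0.3322]
eef_rot: [-3.141, 0.001, 1.599]
force: [0.3, -0.1, -1.2]
grip_width: 0.0499
grip_force: 0.0
```

Run:
```python
from h import *
p,r,o=tool();print(p.round(4),o["eef_rot"].round(3),o["qpos"].round(2),o["time_s"])
rows([.5395,.367,.33],3.94-2*np.pi,14)   # maybe shortest arc the wrong way?
c=cam("scene"); np.savez("c3.npz",**c)
W=pts(c);Z=W[...,2];hsv=cv2.cvtColor(c["pixels"],cv2.COLOR_RGB2HSV);S=hsv[...,1].astype(int);V=hsv[...,2].astype(int)
# wheel disc rim: project contour to z=.23
m=((Z>.222)&(Z<.238)&(W[...,1]>0.27)&(W[...,0]>.44)&(W[...,0]<.62)&(W[...,1]<.45)).astype(np.uint8)
q=W[m>0]; h=cv2.convexHull(q[:,:2].astype(np.float32)*1000)[:,0]
A=np.c_[2*h,np.ones(len(h))]; s=np.linalg.lstsq(A,(h**2).sum(1),rcond=None)[0]; print("circle",s[:2],np.sqrt(s[2]+s[0]**2+s[1]**2),len(q))
m=(V<70)&(W[...,1]>.3)&(W[...,0]>.46)&(W[...,0]<.6)&(Z>.244)&(Z<.28)
q=W[m][:,:2].astype(np.float32)*1000; print("handle",len(q),cv2.minAreaRect(q),cv2.fitLine(q,cv2.DIST_L2,0,.01,.01).T)
```

```text
[0.5351 0.121  0.3322] [-3.141e+00  1.000e-03  1.599e+00] [ 0.16  0.24  1.31 -0.    1.59  0.13] 43.8
turn/row [-1.000e-04  0.000e+00 -1.672e-01]
[[17.6, 0.8, 0.1], [17.2, 3.7, 0.1], [16.3, 6.5, 0.1], [15.0, 9.2, 0.1], [13.3, 11.5, 0.1], [11.2, 13.6, 0.1], [8.8, 15.2, 0.1], [6.1, 16.5, 0.1], [3.3, 17.3, 0.1], [0.3, 17.6, 0.1], [-2.6, 17.4, 0.1], [-5.4, 16.7, 0.1], [-8.1, 15.6, 0.2], [-10.6, 14.0, 0.2]]
circle [530.7222381  363.43295433] 83.37946944956599 637
handle 80 ((540.491455078125, 374.88751220703125), (55.45817184448242, 17.9904727935791), 50.407711029052734) [[  0.6926479    0.72127587 540.33215    374.76273   ]]
```

Emit:
servo_tool:
  plan:
    - [53,0.0176,0.0008,0,0,0,-0.167]
    - [53,0.0172,0.0037,0,0,0,-0.167]
    - [53,0.0163,0.0065,0,0,0,-0.167]
    - [53,0.015,0.0092,0,0,0,-0.167]
    - [53,0.0133,0.0115,0,0,0,-0.167]
    - [53,0.0112,0.0136,0,0,0,-0.167]
    - [53,0.0088,0.0152,0,0,0,-0.167]
    - [53,0.0061,0.0165,0,0,0,-0.167]

```text
time_s: 44.85
ee_pos: [0.5377, 0.2622, 0.332]
eef_rot: [3.141, -0.001, 2.941]
force: [0.1, 0.4, -0.9]
grip_width: 0.0497
grip_force: 0.0
```

Emit:
servo_tool:
  plan:
    - [53,0.0033,0.0173,0,0,0,-0.167]
    - [53,0.0003,0.0176,0,0,0,-0.167]
    - [53,-0.0026,0.0174,0,0,0,-0.167]
    - [53,-0.0054,0.0167,0,0,0,-0.167]
    - [53,-0.0081,0.0156,0,0,0,-0.167]
    - [53,-0.0106,0.014,0,0,0,-0.167]
    - [53,0,0,0,0,0,0]
    - [53,0,0,0,0,0,0]

```text
time_s: 45.85
ee_pos: [0.5399, 0.3668, 0.3321]
eef_rot: [3.141, -0.0, -2.35]
force: [0.2, 0.7, 0.2]
grip_width: 0.0499
grip_force: 0.0
```

Run:
```python
from h import *
p,r,o=tool();print(p.round(4),o["eef_rot"].round(3),o["qpos"].round(2),o["time_s"])
c=cam("wrist");np.savez("c4.npz",**c);save(c,"w6.png");print(c["pose"].round(3).tolist())
```

```text
[0.5399 0.3668 0.3321] [ 3.141 -0.    -2.35 ] [ 0.54  0.5   0.96  0.    1.68 -1.82] 45.85
[[-0.711, -0.677, -0.189, 0.486], [0.703, -0.685, -0.192, 0.31], [0.001, -0.27, 0.963, 0.512], [0.0, 0.0, 0.0, 1.0]]
```

View pics/w6.png

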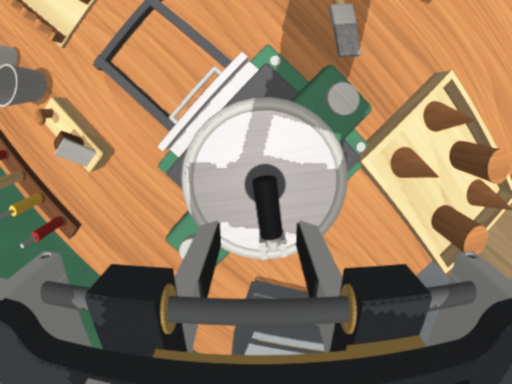

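The wrist view shows the wheel centred near (265,180) and the folded handle running from its end at (264,178) to the hinge at (272,245), between the fingertips. I'll cast rays for the exact place.

```bash
cat >> h.py <<'E'
def fray(c,u,v,z):
    K=c["mtx"];d=np.array([u-K[0,2],v-K[1,2]]);r=np.hypot(*d)+1e-9;t=r/K[0,0]
    w=c["pose"][:3,:3]@np.array([np.sin(t)*d[0]/r,-np.sin(t)*d[1]/r,-np.cos(t)]);o=c["pose"][:3,3]
    return o+w*(z-o[2])/w[2]
E
python3 - <<'E'
from h import *
c=dict(np.load("c4.npz"))
V=cv2.cvtColor(c["pixels"],cv2.COLOR_RGB2HSV)[...,2]
m=np.zeros((384,512),np.uint8);m[160:250,240:300]=(V[160:250,240:300]<55)
k,L,st,ce=cv2.connectedComponentsWithStats(m)
i=1+st[1:,4].argmax();ys,xs=np.where(L==i);print(st[i],ce[i])
P=np.array([fray(c,x,y,.258)[:2] for x,y in zip(xs,ys)],np.float32)*1000
print(cv2.minAreaRect(P))
print(cv2.fitLine(P[:],cv2.DIST_HUBER,0,.01,.01).T)
# wheel rim ray cast: bright/grey rim by depth-free Hough on known points
g=cv2.cvtColor(c["pixels"],cv2.COLOR_RGB2HSV);mm=((g[...,1]<40)&(g[...,2]>110)).astype(np.uint8);mm[:90]=0;mm[265:]=0;mm[:,:180]=0;mm[:,355:]=0
k,L,st,ce=cv2.connectedComponentsWithStats(mm);i=1+st[1:,4].argmax();print(st[i])
h=cv2.convexHull(np.argwhere(L==i)[:,::-1].astype(np.int32))[:,0]
Q=np.array([fray(c,x,y,.23)[:2] for x,y in h if y<225])*1000
A=np.c_[2*Q,np.ones(len(Q))];s=np.linalg.lstsq(A,(Q**2).sum(1),rcond=None)[0];print("wheel",s[:2],np.sqrt(s[2]+(s[:2]**2).sum()),len(Q))
for u,v in((265,183),(265,180),(272,245),(268,238)):print(u,v,fray(c,u,v,.252).round(4))
E
```

```text
[ 252  175   30   64 1415] [267.30106007 205.4204947 ]
((539.9501342773438, 376.83001708984375), (61.03206253051758, 22.23942756652832), 53.20934295654297)
[[  0.5993986   0.8004507 539.1739    375.73694  ]]
[  180    90   169   175 21242]
wheel [550.32282592 359.94087731] 102.64226043168166 17
265 183 [0.5265 0.3598 0.252 ]
265 180 [0.5246 0.3579 0.252 ]
272 245 [0.5647 0.4088 0.252 ]
268 238 [0.5623 0.4007 0.252 ]
```

Run:
```python
from h import *
rows([.538,.3712,.332],-2.234,4)
```

```text
turn/row [ 0.0001  0.     -0.0289]
[[-0.5, 1.1, 0.0], [-0.5, 1.1, 0.0], [-0.5, 1.1, 0.0], [-0.5, 1.1, 0.0]]
```

Emit:
servo_tool:
  plan:
    - [53,-0.0005,0.0011,0,0,0,-0.029]
    - [53,-0.0005,0.0011,0,0,0,-0.029]
    - [53,-0.0005,0.0011,0,0,0,-0.029]
    - [53,-0.0005,0.0011,0,0,0,-0.029]
    - [53,0,0,0.015,0,0,0]
    - [53,0,0,0.02,0,0,0]
    - [53,0,0,0.02,0,0,0]
    - [53,0,0,0.01,0,0,0]

```text
time_s: 46.9
ee_pos: [0.5374, 0.3718, 0.265]
eef_rot: [3.141, -0.002, -2.23]
force: [-0.2, -0.0, -0.4]
grip_width: 0.0502
grip_force: 0.0
```

Emit:
servo_tool:
  plan:
    - [53,0,0,0.015,0,0,0]
    - [53,0,0,0.01,0,0,0]
    - [53,0,0,0.005,0,0,0]
    - [53,0,0,0,0,0,0]
    - [12,0,0,0,0,0,0]
    - [12,0,0,0,0,0,0]
    - [12,0,0,0,0,0,0]
    - [12,0,0,0,0,0,0]
  force: 20

```text
time_s: 47.9
ee_pos: [0.5363, 0.3736, 0.2372]
eef_rot: [3.138, 0.0, -2.229]
force: [-9.9, 8.6, 1.8]
grip_width: 0.0216
grip_force: 20.1
```

Emit:
servo_tool:
  plan:
    - [12,0,0.0025,0,0,0,0]
    - [12,-0.0002,0,-0.0044,0,0,0]
    - [12,-0.0006,0,-0.0044,0,0,0]
    - [12,-0.0011,0,-0.0043,0,0,0]
    - [12,-0.0015,0,-0.0042,0,0,0]
    - [12,-0.0019,0,-0.004,0,0,0]
    - [12,-0.0023,0,-0.0038,0,0,0]
    - [12,-0.0026,0,-0.0036,0,0,0]

```text
time_s: 48.9
ee_pos: [0.5422, 0.3815, 0.2659]
eef_rot: [-3.141, -0.0, -2.23]
force: [0.5, -2.1, -7.3]
grip_width: 0.0215
grip_force: 20.0
```

Run:
```python
from h import *
p,r,o=tool();print(p.round(4),o["eef_rot"].round(3),"tool-frame F",r.inv().apply(o["force"]).round(1),"M",r.inv().apply(o["moment"]).round(2))
save(cam("wrist"),"w7.png")
```

```text
[0.5422 0.3815 0.2659] [-3.141 -0.    -2.23 ] tool-frame F [ 1.3 -1.6  7.3] M [0.3  0.4  0.08]
```

View pics/w7.png

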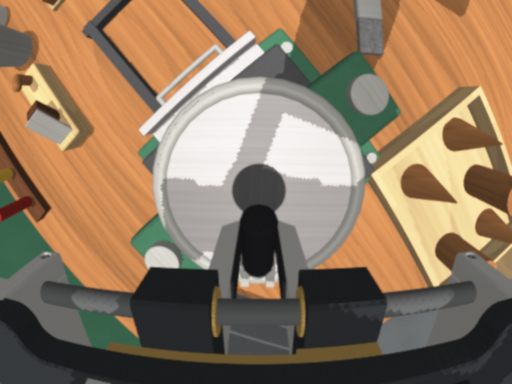

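The handle is held between the pads at (260,240) and rising. I continue the arc.

Emit:
servo_tool:
  plan:
    - [12,-0.003,0,-0.0033,0,0,0]
    - [12,-0.0033,0,-0.003,0,0,0]
    - [12,-0.0036,0,-0.0026,0,0,0]
    - [12,-0.0038,0,-0.0023,0,0,0]
    - [12,-0.004,0,-0.0019,0,0,0]
    - [12,-0.0042,0,-0.0015,0,0,0]
    - [12,-0.0043,0,-0.0011,0,0,0]
    - [12,-0.0044,0,-0.0006,0,0,0]

```text
time_s: 49.95
ee_pos: [0.5611, 0.4055, 0.2836]
eef_rot: [-3.14, 0.001, -2.231]
force: [-2.8, -8.9, 2.4]
grip_width: 0.0209
grip_force: 20.0
```

Emit:
servo_tool:
  plan:
    - [12,-0.0044,0,-0.0002,0,0,0]
    - [12,-0.002,0,0,0,0,0]
    - [12,-0.002,0,0,0,0,0]
    - [12,-0.001,0,0,0,0,0]
    - [12,0,0,0,0,0,0]
    - [12,0,0,0,0,0,0]
    - [12,0,0,0,0,0,0]
    - [12,0,0,0,0,0,0]

```text
time_s: 50.95
ee_pos: [0.5669, 0.413, 0.2844]
eef_rot: [-3.14, 0.002, -2.23]
force: [-2.2, -7.4, 6.8]
grip_width: 0.018
grip_force: 18.5
```

Run:
```python
from h import *
p,r,o=tool();print(p.round(4),o["eef_rot"].round(3),o["qpos"].round(2),"tool-frame F",r.inv().apply(o["force"]).round(1),"M",r.inv().apply(o["moment"]).round(2),o["grip_width"])
a=cam("scene");b=cam("side");w=cam("wrist")
f=lambda c,y,x:cv2.resize(c["pixels"][y:y+100,x:x+133],(399,300),interpolation=cv2.INTER_CUBIC)
cv2.imwrite("pics/m1.png",np.hstack([f(a,50,110),f(b,90,150)])[...,::-1]);save(w,"w8.png")
```

```text
[0.5669 0.413  0.2844] [-3.14e+00  2.00e-03 -2.23e+00] [ 0.58  0.63  0.87 -0.    1.64 -1.9 ] tool-frame F [ 7.2 -2.7 -6.8] M [0.49 1.34 0.02] 0.01796826273238036
```

View pics/w8.png

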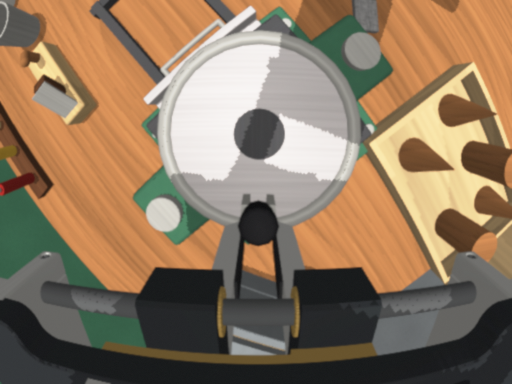

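The wrist view shows the handle standing nearly upright at (259,222), hinge ears at (258,200) and hub at (259,133). The pads hold it off-centre, so I'll compute where it stands.

Run:
```python
from h import *
p,r,o=tool()
c=cam("wrist")
g=cv2.cvtColor(c["pixels"],cv2.COLOR_RGB2HSV);V=g[...,2]
def circ(m,z,nm):
    k,L,st,ce=cv2.connectedComponentsWithStats(m.astype(np.uint8));i=1+st[1:,4].argmax()
    P=np.array([fray(c,x,y,z)[:2] for y,x in np.argwhere(L==i)],np.float32)*1000
    print(nm,st[i],cv2.minEnclosingCircle(P),P.mean(0), "tool",r.inv().apply(np.r_[P.mean(0)/1000,p[2]]-p).round(4))
m=np.zeros(V.shape,bool);m[105:165,225:295]=V[105:165,225:295]<110;circ(m,.231,"hub")
m=np.zeros(V.shape,bool);m[196:250,235:285]=V[196:250,235:285]<35;circ(m,.322,"top")
for u,v in((245,198),(272,198)):print(fray(c,u,v,.255).round(4))
# rim at image left/right/top edges, z=.23
print([fray(c,u,v,.23).round(4)[:2].tolist() for u,v in((160,130),(362,130),(260,33))])
```

```text
hub [ 235  109   49   50 1899] ((530.7774658203125, 364.00103759765625), 19.750802993774414) [530.532   364.17667] tool [ 0.0609 -0.0012 -0.0001]
top [239 202  39  48 620] ((556.7716674804688, 397.0868225097656), 15.14279556274414) [554.95526 393.38217] tool [ 0.0228 -0.0026 -0.    ]
[0.5663 0.3937 0.255 ]
[0.5506 0.4059 0.255 ]
[[0.5911, 0.3113], [0.461, 0.412], [0.4804, 0.301]]
```

View pics/m1.png

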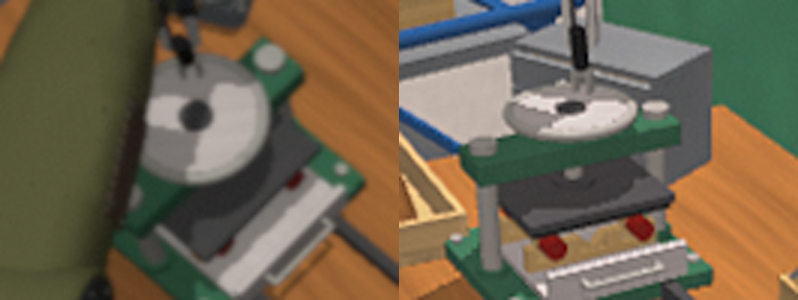

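The handle leans inward about 12°. I regrip centred on it and push it to the stop.

Emit:
servo_tool:
  plan:
    - [35,0,0,0,0,0,0]
    - [35,0,0,0,0,0,0]
    - [35,0.007,-0.001,0,0,0,0]
    - [35,0.007,-0.001,0,0,0,0]
    - [12,0,0,0,0,0,0]
    - [12,0,0,0,0,0,0]
    - [12,0,0,0,0,0,0]
    - [12,0,0,0,0,0,0]
  force: 30

```text
time_s: 52.15
ee_pos: [0.5594, 0.401, 0.2826]
eef_rot: [3.142, -0.0, -2.23]
force: [-5.8, -0.8, 5.3]
grip_width: 0.0217
grip_force: 30.0
```

Emit:
servo_tool:
  plan:
    - [12,-0.003,0,0,0,0,0]
    - [12,-0.003,0,0,0,0,0]
    - [12,-0.003,0,0,0,0,0]
    - [12,-0.002,0,0,0,0,0]
    - [12,-0.001,0,0,0,0,0]
    - [12,0,0,0,0,0,0]
    - [12,0,0,0,0,0,0]
    - [12,0,0,0,0,0,0]

```text
time_s: 53.15
ee_pos: [0.5665, 0.4098, 0.2829]
eef_rot: [-3.142, -0.002, -2.23]
force: [-8.3, -6.6, 7.4]
grip_width: 0.0212
grip_force: 30.0
```

Run:
```python
from h import *
p,r,o=tool();print(p.round(4),o["eef_rot"].round(3),o["qpos"].round(2),"tool-frame F",r.inv().apply(o["force"]).round(1),"M",r.inv().apply(o["moment"]).round(2),o["grip_width"])
print(np.hypot(*(p[:2]-[.5306,.364])),np.degrees(np.arctan2(p[1]-.364,p[0]-.5306)))
```

```text
[0.5665 0.4098 0.2829] [-3.142e+00 -2.000e-03 -2.230e+00] [ 0.57  0.63  0.88 -0.    1.64 -1.91] tool-frame F [10.3  2.5 -7.4] M [-0.29  2.23  0.  ] 0.02121564491476318
0.05816818551226962 51.906320445124095
```

Run:
```python
from h import *
d=np.load("c0.npz");W=pts({k:d["s"+k] for k in("z_map","mtx","pose")})
for p in((160,15),(165,45),(195,30),(135,30),(45,40),(85,85)): print(p,W[p[1],p[0]].round(3))
```

```text
(160, 15) [0.72  0.658 0.171]
(165, 45) [0.672 0.602 0.087]
(195, 30) [0.805 0.575 0.072]
(135, 30) [0.623 0.701 0.137]
(45, 40) [0.347 0.833 0.235]
(85, 85) [0.347 0.696 0.084]
```

Emit:
servo_tool:
  plan:
    - [12,0.0008,-0.0098,0,0,0,0.17]
    - [12,0.0008,-0.0098,0,0,0,0.17]
    - [12,0.0008,-0.0098,0,0,0,0.17]
    - [12,0.0008,-0.0098,0,0,0,0.17]
    - [12,0.0008,-0.0098,0,0,0,0.17]
    - [12,0.0008,-0.0098,0,0,0,0.17]
    - [12,0.0008,-0.0098,0,0,0,0.17]
    - [12,0.0008,-0.0098,0,0,0,0.17]

```text
time_s: 54.15
ee_pos: [0.583, 0.3402, 0.2829]
eef_rot: [3.141, -0.002, 2.689]
force: [-10.3, 4.2, 8.0]
grip_width: 0.0216
grip_force: 30.0
```

```bash
cat > st.py <<'E'
from h import *
C=np.array([.5306,.364])
p,r,o=tool();d=p[:2]-C
print(o["time_s"],p.round(4),"yaw",o["eef_rot"].round(3),"q1,q6",o["qpos"][[0,5]].round(2),"F",r.inv().apply(o["force"]).round(1),"Mz",o["moment"].round(2),"w",o["grip_width"].round(4),"R",np.hypot(*d).round(4),"ang",np.degrees(np.arctan2(d[1],d[0])).round(1), "tool err to radius: yaw-ang-180", (np.degrees(o["eef_rot"][2])-np.degrees(np.arctan2(d[1],d[0]))-180)%360)
E
python3 st.py
```

```text
Traceback (most recent call last):
  File "st.py", line 4, in <module>
    print(o["time_s"],p.round(4),"yaw",o["eef_rot"].round(3),"q1,q6",o["qpos"][[0,5]].round(2),"F",r.inv().apply(o["force"]).round(1),"Mz",o["moment"].round(2),"w",o["grip_width"].round(4),"R",np.hypot(*d).round(4),"ang",np.degrees(np.arctan2(d[1],d[0])).round(1), "tool err to radius: yaw-ang-180", (np.degrees(o["eef_rot"][2])-np.degrees(np.arctan2(d[1],d[0]))-180)%360)
                                                                                                                                                                    ^^^^^^^^^^^^^^^^^^^^^
AttributeError: 'float' object has no attribute 'round'
```

Emit:
servo_tool:
  plan:
    - [12,0.0008,-0.0098,0,0,0,0.17]
    - [12,0.0008,-0.0098,0,0,0,0.17]
    - [12,0.0008,-0.0098,0,0,0,0.17]
    - [12,0.0008,-0.0098,0,0,0,0.17]
    - [12,0.0008,-0.0098,0,0,0,0.17]
    - [12,0.0008,-0.0098,0,0,0,0.17]
    - [12,0.0008,-0.0098,0,0,0,0.17]
    - [12,0.0008,-0.0098,0,0,0,0.17]

```text
time_s: 55.15
ee_pos: [0.5181, 0.3076, 0.2829]
eef_rot: [3.14, 0.001, 1.327]
force: [-2.6, -4.3, 5.5]
grip_width: 0.0213
grip_force: 30.3
```

```bash
sed -i 's/o\["grip_width"\].round(4)/o["grip_width"]/' st.py; python3 st.py
```

```text
55.15 [0.5181 0.3076 0.2829] yaw [3.140e+00 1.000e-03 1.327e+00] q1,q6 [0.48 0.72] F [-4.8 -1.5 -5.5] Mz [-0.89  0.29  0.27] w 0.02127190888349542 R 0.0578 ang -102.5 tool err to radius: yaw-ang-180 358.54111588980766
```

Emit:
servo_tool:
  plan:
    - [12,0.0008,-0.0098,0,0,0,0.17]
    - [12,0.0008,-0.0098,0,0,0,0.17]
    - [12,0.0008,-0.0098,0,0,0,0.17]
    - [12,0.0008,-0.0098,0,0,0,0.17]
    - [12,0.0008,-0.0098,0,0,0,0.17]
    - [12,0.0008,-0.0098,0,0,0,0.17]
    - [12,0.0008,-0.0098,0,0,0,0.17]
    - [12,0.0008,-0.0098,0,0,0,0.17]

```text
time_s: 56.15
ee_pos: [0.4731, 0.3656, 0.2825]
eef_rot: [3.14, 0.002, -0.033]
force: [-5.7, -5.6, 4.9]
grip_width: 0.0212
grip_force: 30.0
```

Emit:
servo_tool:
  plan:
    - [12,0.0008,-0.0098,0,0,0,0.17]
    - [12,0,0,0,0,0,0]
    - [12,0,0,0,0,0,0]
    - [36,0,0,0,0,0,0]
    - [36,0,0,0,0,0,0]
    - [36,0,0,0,0,0,-0.17]
    - [36,0,0,0,0,0,-0.17]
    - [36,0,0,0,0,0,-0.17]

```text
time_s: 57.15
ee_pos: [0.475, 0.3756, 0.282]
eef_rot: [3.141, -0.0, 0.318]
force: [0.2, -0.3, -0.1]
grip_width: 0.0336
grip_force: 0.0
```

```bash
python3 st.py
```

```text
57.15 [0.475  0.3756 0.282 ] yaw [ 3.141 -0.     0.318] q1,q6 [0.61 1.86] F [0.1 0.4 0.1] Mz [-0.01  0.01  0.03] w 0.03359227332360178 R 0.0568 ang 168.3 tool err to radius: yaw-ang-180 29.988375667683954
```

Emit:
servo_tool:
  plan:
    - [36,0,0,0,0,0,-0.1746]
    - [36,0,0,0,0,0,-0.1746]
    - [36,0,0,0,0,0,-0.1746]
    - [36,0,0,0,0,0,-0.1746]
    - [36,0,0,0,0,0,-0.1746]
    - [36,0,0,0,0,0,-0.1746]
    - [36,0,0,0,0,0,-0.1746]
    - [36,0,0,0,0,0,-0.1746]

```text
time_s: 58.15
ee_pos: [0.4752, 0.3753, 0.2821]
eef_rot: [3.141, 0.0, 1.715]
force: [0.8, -0.6, -0.1]
grip_width: 0.0337
grip_force: 0.7
```

Emit:
servo_tool:
  plan:
    - [36,0,0,0,0,0,-0.1746]
    - [36,0,0,0,0,0,-0.1746]
    - [36,0,0,0,0,0,-0.1746]
    - [36,0,0,0,0,0,-0.1746]
    - [36,0,0,0,0,0,-0.1746]
    - [36,0,0,0,0,0,-0.1746]
    - [36,0,0,0,0,0,-0.1746]
    - [36,0,0,0,0,0,-0.1746]

```text
time_s: 59.15
ee_pos: [0.475, 0.3756, 0.282]
eef_rot: [-3.141, 0.0, 3.112]
force: [-0.8, -0.9, -0.4]
grip_width: 0.0337
grip_force: 0.0
```

Emit:
servo_tool:
  plan:
    - [36,0,0,0,0,0,-0.1746]
    - [36,0,0,0,0,0,-0.1746]
    - [36,0,0,0,0,0,-0.1746]
    - [36,0,0,0,0,0,-0.1746]
    - [36,0,0,0,0,0,-0.1746]
    - [36,0,0,0,0,0,-0.1746]
    - [36,0,0,0,0,0,-0.1746]
    - [36,0,0,0,0,0,-0.1746]

```text
time_s: 60.15
ee_pos: [0.4751, 0.3754, 0.282]
eef_rot: [-3.141, -0.0, -1.774]
force: [1.2, -2.3, -0.9]
grip_width: 0.0339
grip_force: 0.9
```

Emit:
servo_tool:
  plan:
    - [36,0,0.001,0,0,0,0]
    - [12,0,0,0,0,0,0]
    - [12,0,0,0,0,0,0]
    - [12,0,0,0,0,0,0]
    - [12,-0.0049,-0.0002,0,0,0,0.085]
    - [12,-0.0098,-0.0008,0,0,0,0.17]
    - [12,-0.0098,-0.0008,0,0,0,0.17]
    - [12,-0.0098,-0.0008,0,0,0,0.17]
  force: 45

```text
time_s: 61.15
ee_pos: [0.4893, 0.4063, 0.2824]
eef_rot: [3.14, -0.001, -2.38]
force: [-6.1, -3.4, 4.3]
grip_width: 0.0216
grip_force: 44.8
```

```bash
python3 st.py
```

```text
61.15 [0.4893 0.4063 0.2824] yaw [ 3.14e+00 -1.00e-03 -2.38e+00] q1,q6 [ 0.63 -1.7 ] F [ 6.7  1.8 -4.3] Mz [ 0.06  1.23 -0.07] w 0.021640987772481527 R 0.0591 ang 134.3 tool err to radius: yaw-ang-180 269.29301863702807
```

Emit:
servo_tool:
  plan:
    - [12,-0.0098,-0.0014,0,0,0,0.17]
    - [12,-0.0098,-0.0008,0,0,0,0.17]
    - [12,-0.0098,-0.0008,0,0,0,0.17]
    - [12,-0.0098,-0.0008,0,0,0,0.17]
    - [12,-0.0098,-0.0008,0,0,0,0.17]
    - [12,-0.0098,-0.0008,0,0,0,0.17]
    - [12,-0.0098,-0.0008,0,0,0,0.17]
    - [12,-0.0098,-0.0008,0,0,0,0.17]

```text
time_s: 62.15
ee_pos: [0.5627, 0.4123, 0.2823]
eef_rot: [-3.142, -0.001, 2.543]
force: [-6.3, -0.4, 4.7]
grip_width: 0.0214
grip_force: 44.9
```

Emit:
servo_tool:
  plan:
    - [12,-0.0098,-0.0008,0,0,0,0.17]
    - [12,-0.0098,-0.0008,0,0,0,0.17]
    - [12,-0.0098,-0.0008,0,0,0,0.17]
    - [12,-0.0098,-0.0008,0,0,0,0.17]
    - [12,-0.0098,-0.0008,0,0,0,0.17]
    - [12,-0.0098,-0.0008,0,0,0,0.17]
    - [12,-0.0098,-0.0008,0,0,0,0.17]
    - [12,-0.0098,-0.0008,0,0,0,0.17]

```text
time_s: 63.15
ee_pos: [0.583, 0.3432, 0.2823]
eef_rot: [-3.138, 0.0, 1.184]
force: [-14.1, 6.3, 5.4]
grip_width: 0.0216
grip_force: 45.0
```

```bash
python3 st.py
```

```text
63.15 [0.583  0.3432 0.2823] yaw [-3.138  0.     1.184] q1,q6 [0.48 0.86] F [  0.5 -15.4  -5.3] Mz [1.21 2.89 0.13] w 0.021596946046196417 R 0.0564 ang -21.6 tool err to radius: yaw-ang-180 269.476666475096
```

Emit:
servo_tool:
  plan:
    - [12,-0.0098,-0.0018,0,0,0,0.17]
    - [12,-0.0098,-0.0012,0,0,0,0.17]
    - [12,-0.0098,-0.0008,0,0,0,0.17]
    - [12,-0.0098,-0.0008,0,0,0,0.17]
    - [12,-0.0098,-0.0008,0,0,0,0.17]
    - [12,-0.0098,-0.0008,0,0,0,0.17]
    - [12,-0.0098,-0.0008,0,0,0,0.17]
    - [12,-0.0098,-0.0008,0,0,0,0.17]

```text
time_s: 64.15
ee_pos: [0.5194, 0.3081, 0.2823]
eef_rot: [-3.14, 0.0, -0.177]
force: [-0.2, 9.7, 1.4]
grip_width: 0.021
grip_force: 45.0
```

Emit:
servo_tool:
  plan:
    - [12,0,0,0,0,0,0]
    - [12,0,0,0,0,0,0]
    - [36,0,0,0,0,0,0]
    - [36,0,0,0,0,0,0]
    - [36,0,0,0,0,0,0]
    - [36,0,0,0,0,0,0]
    - [36,0,0,0,0,0,0]
    - [36,0,0,0,0,0,0]

```text
time_s: 65.15
ee_pos: [0.52, 0.3071, 0.2822]
eef_rot: [3.142, -0.0, -0.172]
force: [1.1, -0.1, 0.0]
grip_width: 0.0337
grip_force: 0.0
```

```bash
python3 st.py
python3 - <<'E'
from h import *
save(cam("wrist"),"w9.png")
E
```

```text
65.15 [0.52   0.3071 0.2822] yaw [ 3.142 -0.    -0.172] q1,q6 [0.47 2.22] F [ 1.1 -0.1 -0. ] Mz [0.05 0.01 0.06] w 0.033707790657121865 R 0.0579 ang -100.6 tool err to radius: yaw-ang-180 270.73635482662553
```

View pics/w9.png

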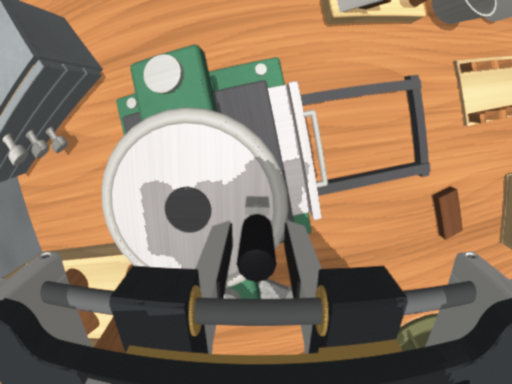

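The handle stands upright at (256,240), centred between the fingers. I rewind the wrist and crank on.

Emit:
servo_tool:
  plan:
    - [36,0,0,0,0,0,-0.1777]
    - [36,0,0,0,0,0,-0.1777]
    - [36,0,0,0,0,0,-0.1777]
    - [36,0,0,0,0,0,-0.1777]
    - [36,0,0,0,0,0,-0.1777]
    - [36,0,0,0,0,0,-0.1777]
    - [36,0,0,0,0,0,-0.1777]
    - [36,0,0,0,0,0,-0.1777]

```text
time_s: 66.2
ee_pos: [0.52, 0.3071, 0.2822]
eef_rot: [3.142, 0.0, 1.256]
force: [-0.2, -0.5, -0.3]
grip_width: 0.0335
grip_force: 0.0
```

Emit:
servo_tool:
  plan:
    - [36,0,0,0,0,0,-0.1777]
    - [36,0,0,0,0,0,-0.1777]
    - [36,0,0,0,0,0,-0.1777]
    - [36,0,0,0,0,0,-0.1777]
    - [36,0,0,0,0,0,-0.1777]
    - [36,0,0,0,0,0,-0.1777]
    - [36,0,0,0,0,0,-0.1777]
    - [36,0,0,0,0,0,-0.1777]

```text
time_s: 67.2
ee_pos: [0.52, 0.3071, 0.2822]
eef_rot: [3.142, 0.0, 2.677]
force: [-0.1, 0.3, 0.7]
grip_width: 0.0342
grip_force: 0.0
```

Emit:
servo_tool:
  plan:
    - [36,0,0,0,0,0,-0.1777]
    - [36,0,0,0,0,0,-0.1777]
    - [36,0,0,0,0,0,-0.1777]
    - [36,0,0,0,0,0,-0.1777]
    - [36,0,0,0,0,0,-0.1777]
    - [36,0,0,0,0,0,-0.1777]
    - [36,0,0,0,0,0,-0.1777]
    - [36,0,0,0,0,0,-0.1777]

```text
time_s: 68.2
ee_pos: [0.52, 0.3071, 0.2823]
eef_rot: [-3.142, 0.0, -2.184]
force: [0.9, 0.4, -0.2]
grip_width: 0.0338
grip_force: 0.0
```

Emit:
servo_tool:
  plan:
    - [36,0,0,0,0,0,-0.1777]
    - [36,0,0,0,0,0,-0.1777]
    - [36,0,0,0,0,0,0]
    - [12,0,0,0,0,0,0]
    - [12,0,0,0,0,0,0]
    - [12,0,0,0,0,0,0]
    - [12,0,0,0,0,0,0]
    - [12,0,0,0,0,0,0]

```text
time_s: 69.2
ee_pos: [0.5198, 0.3071, 0.2822]
eef_rot: [3.141, -0.0, -1.835]
force: [-4.9, -1.1, 1.0]
grip_width: 0.0214
grip_force: 45.0
```

```bash
python3 st.py
```

```text
69.2 [0.5198 0.3071 0.2822] yaw [ 3.141 -0.    -1.835] q1,q6 [ 0.47 -2.4 ] F [ 2.3  4.5 -1. ] Mz [0.02 0.83 0.02] w 0.02136167149686164 R 0.0579 ang -100.8 tool err to radius: yaw-ang-180 175.649975037994
```

Emit:
servo_tool:
  plan:
    - [12,0,0.0098,0,0,0,0.17]
    - [12,0,0.0098,0,0,0,0.17]
    - [12,0,0.0098,0,0,0,0.17]
    - [12,0,0.0098,0,0,0,0.17]
    - [12,0,0.0098,0,0,0,0.17]
    - [12,0,0.0098,0,0,0,0.17]
    - [12,0,0.0098,0,0,0,0.17]
    - [12,0,0.0098,0,0,0,0.17]

```text
time_s: 70.2
ee_pos: [0.4711, 0.3623, 0.2822]
eef_rot: [-3.141, -0.003, 3.084]
force: [-10.6, -1.2, 2.8]
grip_width: 0.0213
grip_force: 45.0
```

```bash
python3 st.py
```

```text
70.2 [0.4711 0.3623 0.2822] yaw [-3.141e+00 -3.000e-03  3.084e+00] q1,q6 [ 0.59 -0.92] F [10.6 -1.8 -2.7] Mz [-0.27  2.24  0.12] w 0.021291688926448882 R 0.0595 ang -178.4 tool err to radius: yaw-ang-180 175.03245272381525
```

Emit:
servo_tool:
  plan:
    - [12,0.001,0.0098,0,0,0,0.17]
    - [12,0,0.0098,0,0,0,0.17]
    - [12,0,0.0098,0,0,0,0.17]
    - [12,0,0.0098,0,0,0,0.17]
    - [12,0,0.0098,0,0,0,0.17]
    - [12,0,0.0098,0,0,0,0.17]
    - [12,0,0.0098,0,0,0,0.17]
    - [12,0,0.0098,0,0,0,0.17]

```text
time_s: 71.2
ee_pos: [0.5147, 0.4218, 0.2823]
eef_rot: [-3.141, -0.003, 1.725]
force: [-5.7, 6.5, 1.3]
grip_width: 0.0216
grip_force: 45.0
```

Emit:
servo_tool:
  plan:
    - [12,0,0.0098,0,0,0,0.17]
    - [12,0,0.0098,0,0,0,0.17]
    - [12,0,0.0098,0,0,0,0.17]
    - [12,0,0.0098,0,0,0,0.17]
    - [12,0,0.0098,0,0,0,0.17]
    - [12,0,0.0098,0,0,0,0.17]
    - [12,0,0.0098,0,0,0,0.17]
    - [12,0,0.0098,0,0,0,0.17]

```text
time_s: 72.2
ee_pos: [0.5818, 0.3906, 0.2823]
eef_rot: [-3.139, -0.004, 0.364]
force: [1.9, 9.4, -0.5]
grip_width: 0.0216
grip_force: 45.0
```

```bash
python3 st.py
```

```text
72.2 [0.5818 0.3906 0.2823] yaw [-3.139 -0.004  0.364] q1,q6 [0.54 1.75] F [ 5.1 -8.1  0.6] Mz [ 1.85 -0.66 -0.28] w 0.02157902651663558 R 0.0577 ang 27.5 tool err to radius: yaw-ang-180 173.36442736823582
```

Emit:
servo_tool:
  plan:
    - [12,0,0.0098,0,0,0,0.17]
    - [12,0,0.0098,0,0,0,0.17]
    - [12,0,0.0098,0,0,0,0.17]
    - [12,0,0.0098,0,0,0,0.17]
    - [12,0,0,0,0,0,0]
    - [12,0,0,0,0,0,0]
    - [36,0,0,0,0,0,0]
    - [36,0,0,0,0,0,0]

```text
time_s: 73.2
ee_pos: [0.5855, 0.351, 0.2822]
eef_rot: [3.141, -0.0, -0.311]
force: [-0.2, 0.3, -0.6]
grip_width: 0.0332
grip_force: 0.0
```

Emit:
servo_tool:
  plan:
    - [36,0,0,0,0,0,-0.18]
    - [36,0,0,0,0,0,-0.18]
    - [36,0,0,0,0,0,-0.18]
    - [36,0,0,0,0,0,-0.18]
    - [36,0,0,0,0,0,-0.18]
    - [36,0,0,0,0,0,-0.18]
    - [36,0,0,0,0,0,-0.18]
    - [36,0,0,0,0,0,-0.18]

```text
time_s: 74.2
ee_pos: [0.5855, 0.351, 0.2822]
eef_rot: [3.141, 0.0, 1.135]
force: [0.5, 0.0, -0.0]
grip_width: 0.0339
grip_force: 0.0
```

Emit:
servo_tool:
  plan:
    - [36,0,0,0,0,0,-0.18]
    - [36,0,0,0,0,0,-0.18]
    - [36,0,0,0,0,0,-0.18]
    - [36,0,0,0,0,0,-0.18]
    - [36,0,0,0,0,0,-0.18]
    - [36,0,0,0,0,0,-0.18]
    - [36,0,0,0,0,0,-0.18]
    - [36,0,0,0,0,0,-0.18]

```text
time_s: 75.2
ee_pos: [0.5855, 0.351, 0.2822]
eef_rot: [-3.142, 0.0, 2.575]
force: [-0.1, -0.1, -0.3]
grip_width: 0.0338
grip_force: 0.0
```

Emit:
servo_tool:
  plan:
    - [36,0,0,0,0,0,-0.18]
    - [36,0,0,0,0,0,-0.18]
    - [36,0,0,0,0,0,0]
    - [12,0,0,0,0,0,0]
    - [12,0,0,0,0,0,0]
    - [12,0,0,0,0,0,0]
    - [12,0,0,0,0,0,0]
    - [12,0,0,0,0,0,0]

```text
time_s: 76.2
ee_pos: [0.5855, 0.351, 0.2822]
eef_rot: [3.142, 0.0, 2.928]
force: [0.5, 1.1, -1.0]
grip_width: 0.0211
grip_force: 45.0
```

```bash
python3 st.py
```

```text
76.2 [0.5855 0.351  0.2822] yaw [3.142 0.    2.928] q1,q6 [ 0.49 -0.87] F [-0.3  1.2  1. ] Mz [ 0.17 -0.31 -0.15] w 0.02106791346544672 R 0.0564 ang -13.3 tool err to radius: yaw-ang-180 1.0957675635870885
```

Emit:
servo_tool:
  plan:
    - [12,0.0003,-0.0058,0,0,0,0.1]
    - [12,0.0003,-0.0058,0,0,0,0.1]
    - [12,0.0003,-0.0058,0,0,0,0.1]
    - [12,0.0003,-0.0058,0,0,0,0.1]
    - [12,0.0003,-0.0058,0,0,0,0.1]
    - [12,0.0003,-0.0058,0,0,0,0.1]
    - [12,0.0003,-0.0058,0,0,0,0.1]
    - [12,0.0003,-0.0058,0,0,0,0.1]

```text
time_s: 77.2
ee_pos: [0.5588, 0.3149, 0.2822]
eef_rot: [3.141, -0.002, 2.126]
force: [-0.5, 8.1, -0.3]
grip_width: 0.0212
grip_force: 45.0
```

```bash
python3 st.py
```

```text
77.2 [0.5588 0.3149 0.2822] yaw [ 3.141e+00 -2.000e-03  2.126e+00] q1,q6 [ 0.46 -0.1 ] F [7.1 3.8 0.3] Mz [1.44 0.21 0.1 ] w 0.021193229368833676 R 0.0566 ang -60.1 tool err to radius: yaw-ang-180 1.9726715547643607
```

Emit:
servo_tool:
  plan:
    - [12,0.0003,-0.0058,0,0,0,0.1]
    - [12,0.0003,-0.0058,0,0,0,0.1]
    - [12,0.0003,-0.0058,0,0,0,0.1]
    - [12,0.0003,-0.0058,0,0,0,0.1]
    - [12,0,0,0,0,0,0]
    - [12,0,0,0,0,0,0]
    - [12,0,0,0,0,0,0]
    - [12,0,0,0,0,0,0]

```text
time_s: 78.2
ee_pos: [0.5369, 0.3073, 0.2822]
eef_rot: [-3.141, -0.002, 1.73]
force: [-3.3, 8.2, -0.9]
grip_width: 0.0211
grip_force: 45.0
```

```bash
python3 st.py
```

```text
78.2 [0.5369 0.3073 0.2822] yaw [-3.141e+00 -2.000e-03  1.730e+00] q1,q6 [0.46 0.3 ] F [ 8.6 -2.   0.9] Mz [1.61 0.67 0.02] w 0.02109471311737111 R 0.0571 ang -83.7 tool err to radius: yaw-ang-180 2.7761783620496203
```

Emit:
servo_tool:
  plan:
    - [12,0.001,0,0,0,0,0]
    - [12,0.0001,-0.0029,0,0,0,0.05]
    - [12,0.0001,-0.0029,0,0,0,0.05]
    - [12,0.0001,-0.0029,0,0,0,0.05]
    - [12,0.0001,-0.0029,0,0,0,0.05]
    - [12,0.0001,-0.0029,0,0,0,0.05]
    - [12,0.0001,-0.0029,0,0,0,0.05]
    - [12,0.0001,-0.0029,0,0,0,0.05]

```text
time_s: 79.2
ee_pos: [0.5172, 0.3082, 0.2822]
eef_rot: [-3.142, -0.001, 1.378]
force: [-0.2, 6.1, -1.3]
grip_width: 0.0213
grip_force: 45.0
```

```bash
python3 st.py
```

```text
79.2 [0.5172 0.3082 0.2822] yaw [-3.142e+00 -1.000e-03  1.378e+00] q1,q6 [0.48 0.67] F [ 5.9 -1.3  1.3] Mz [ 1.19 -0.19  0.23] w 0.02129802632938224 R 0.0574 ang -103.5 tool err to radius: yaw-ang-180 2.4432224620973386
```

Emit:
servo_tool:
  plan:
    - [12,0.0001,-0.0029,0,0,0,0.05]
    - [12,0.0001,-0.0029,0,0,0,0.05]
    - [12,0.0001,-0.0029,0,0,0,0.05]
    - [12,0.0001,-0.0029,0,0,0,0.05]
    - [12,0.0001,-0.0029,0,0,0,0.05]
    - [12,0.0001,-0.0029,0,0,0,0.05]
    - [12,0.0001,-0.0029,0,0,0,0.05]
    - [12,0.0001,-0.0029,0,0,0,0.05]

```text
time_s: 80.2
ee_pos: [0.4961, 0.3172, 0.2822]
eef_rot: [-3.141, -0.001, 0.978]
force: [1.9, 6.5, -1.9]
grip_width: 0.0214
grip_force: 45.0
```

```bash
python3 st.py
```

```text
80.2 [0.4961 0.3172 0.2822] yaw [-3.141e+00 -1.000e-03  9.780e-01] q1,q6 [0.51 1.1 ] F [ 6.5 -2.1  2. ] Mz [ 1.19 -0.43  0.3 ] w 0.021391214882746243 R 0.0581 ang -126.4 tool err to radius: yaw-ang-180 2.377981370267662
```

Emit:
servo_tool:
  plan:
    - [12,0.0001,-0.0029,0,0,0,0.05]
    - [12,0.0001,-0.0029,0,0,0,0.05]
    - [12,0.0001,-0.0029,0,0,0,0.05]
    - [12,0.0001,-0.0029,0,0,0,0.05]
    - [12,0.0001,-0.0029,0,0,0,0.05]
    - [12,0.0001,-0.0029,0,0,0,0.05]
    - [12,0.0001,-0.0015,0,0,0,0.025]
    - [12,0.0001,-0.0015,0,0,0,0.025]

```text
time_s: 81.2
ee_pos: [0.4818, 0.3312, 0.2822]
eef_rot: [-3.141, -0.001, 0.628]
force: [1.3, 4.3, -2.7]
grip_width: 0.0215
grip_force: 45.0
```

```bash
python3 st.py
python3 - <<'E'
from h import *
def plat(c,nm,lo,hi):
    W=pts(c);g=cv2.cvtColor(c["pixels"],cv2.COLOR_RGB2HSV);V=g[...,2];S=g[...,1]
    m=(W[...,0]>.46)&(W[...,0]<.60)&(W[...,1]>lo)&(W[...,1]<hi)&(W[...,2]>.085)&(W[...,2]<.16)&(V<110)&(S<80)
    q=W[m]; print(nm,len(q),np.percentile(q[:,2],[5,25,50,75,95]).round(4) if len(q) else "")
    return
d=np.load("c0.npz")
for n,k in(("scene","s"),("side","d")):
    c0={a:d[k+a] for a in("pixels","z_map","mtx","pose")}
    c=cam(n); plat(c0,n+" start",.25,.33); plat(c,n+" now",.25,.33); np.savez("now_"+n,**c)
plat(dict(np.load("c3.npz")),"c3 scene",.25,.33)
E
```

```text
81.2 [0.4818 0.3312 0.2822] yaw [-3.141e+00 -1.000e-03  6.280e-01] q1,q6 [0.54 1.48] F [ 3.6 -2.7  2.7] Mz [ 1.02 -0.46  0.37] w 0.02152013786865461 R 0.0588 ang -146.1 tool err to radius: yaw-ang-180 2.104400366719659
scene start 588 [0.1217 0.1258 0.1284 0.1308 0.1347]
scene now 589 [0.1056 0.1109 0.1135 0.116  0.1197]
side start 0 
side now 361 [0.0986 0.1084 0.1112 0.1129 0.115 ]
c3 scene 0
```

The platen has come down about 15 mm and the wheel has turned at least 16.0 rad, so it bears firmly. Next I fold the handle: align, then reverse the arc.

Emit:
servo_tool:
  plan:
    - [12,0,0,0,0,0,0]
    - [36,0,0,0,0,0,0]
    - [36,0,0,0,0,0,0.037]
    - [36,0,0,0,0,0,0]
    - [12,0,0,0,0,0,0]
    - [12,0,0,0,0,0,0]
    - [12,0,0,0,0,0,0]
    - [12,0,0,0,0,0,0]
  force: 25

```text
time_s: 82.3
ee_pos: [0.4818, 0.3307, 0.2823]
eef_rot: [3.141, 0.0, 0.592]
force: [-0.1, -0.9, 0.8]
grip_width: 0.0216
grip_force: 25.0
```

```bash
python3 st.py
```

```text
82.3 [0.4818 0.3307 0.2823] yaw [3.141 0.    0.592] q1,q6 [0.54 1.52] F [-0.6  0.8 -0.8] Mz [-0.31 -0.02  0.03] w 0.021611321861245474 R 0.0591 ang -145.7 tool err to radius: yaw-ang-180 359.61963512113414
```

Emit:
servo_tool:
  plan:
    - [12,0.0048,0,0.0002,0,0,0]
    - [12,0.0048,0,0.0007,0,0,0]
    - [12,0.0047,0,0.0012,0,0,0]
    - [12,0.0045,0,0.0016,0,0,0]
    - [12,0.0043,0,0.002,0,0,0]
    - [12,0.0041,0,0.0025,0,0,0]
    - [12,0.0039,0,0.0029,0,0,0]
    - [12,0.0036,0,0.0032,0,0,0]

```text
time_s: 83.3
ee_pos: [0.5112, 0.3517, 0.2706]
eef_rot: [-3.14, -0.006, 0.592]
force: [-0.1, 6.4, 16.0]
grip_width: 0.0211
grip_force: 25.0
```

```bash
python3 st.py
```

```text
83.3 [0.5112 0.3517 0.2706] yaw [-3.14  -0.006  0.592] q1,q6 [0.54 1.52] F [  3.6  -5.4 -16. ] Mz [0.9  0.16 0.05] w 0.021147786997365248 R 0.023 ang -147.6 tool err to radius: yaw-ang-180 1.5402324919720627
```

Emit:
servo_tool:
  plan:
    - [12,0.0032,-0.0008,0.0036,0,0,0]
    - [12,0.0029,0,0.0039,0,0,0]
    - [12,0.0025,0,0.0041,0,0,0]
    - [12,0.002,0,0.0043,0,0,0]
    - [12,0.0016,0,0.0045,0,0,0]
    - [12,0.0012,0,0.0047,0,0,0]
    - [12,0.0007,0,0.0048,0,0,0]
    - [12,0.0002,0,0.0036,0,0,0]

```text
time_s: 84.3
ee_pos: [0.5234, 0.3608, 0.2371]
eef_rot: [-3.141, -0.009, 0.593]
force: [7.9, 12.0, 13.5]
grip_width: 0.0214
grip_force: 25.0
```

```bash
python3 st.py
```

```text
84.3 [0.5234 0.3608 0.2371] yaw [-3.141 -0.009  0.593] q1,q6 [0.55 1.52] F [ 13.3  -5.6 -13.3] Mz [ 1.57 -1.23  0.22] w 0.02136610009612025 R 0.0079 ang -156.3 tool err to radius: yaw-ang-180 10.206455817611896
```

Emit:
servo_tool:
  plan:
    - [36,0,0,0,0,0,0]
    - [36,0,0,0,0,0,0]
    - [36,0,0,-0.02,0,0,0]
    - [36,0,0,-0.03,0,0,0]
    - [36,0,0,-0.02,0,0,0]
    - [0,0.006,0,0,0,0,0]
    - [0,0,0,0,0,0,0]
    - [0,0,0,0,0,0,0]

```text
time_s: 85.3
ee_pos: [0.5268, 0.3621, 0.3031]
eef_rot: [-3.141, 0.002, 0.592]
force: [0.3, 0.5, -0.5]
grip_width: 0.0071
grip_force: 0.0
```

```bash
python3 st.py
python3 - <<'E'
from h import *
c=cam("wrist");V=cv2.cvtColor(c["pixels"],cv2.COLOR_RGB2HSV)[...,2]
m=np.zeros((384,512),np.uint8);m[100:260,215:305]=V[100:260,215:305]<50
k,L,st,ce=cv2.connectedComponentsWithStats(m);
for i in range(1,k):
    if st[i,4]>200:
        ys,xs=np.where(L==i);P=np.array([fray(c,x,y,.258)[:2] for x,y in zip(xs,ys)],np.float32)*1000
        print(st[i],ce[i],cv2.minAreaRect(P))
save(c,"w10.png")
E
```

```text
85.3 [0.5268 0.3621 0.3031] yaw [-3.141e+00  2.000e-03  5.920e-01] q1,q6 [0.54 1.52] F [ 0.5 -0.2  0.5] Mz [ 0.02  0.01 -0.02] w 0.007132254507611286 R 0.0042 ang -152.8 tool err to radius: yaw-ang-180 6.7233232098489
[ 242  207   29   53 1008] [257.42559524 232.48710317] ((510.2786560058594, 350.8514404296875), (47.17591094970703, 22.702247619628906), 33.89656066894531)
```

Emit:
servo_tool:
  plan:
    - [0,0,0,0.015,0,0,0]
    - [0,0,0,0.015,0,0,0]
    - [0,0,0,0.003,0,0,0]
    - [0,0,0,0.002,0,0,0]
    - [0,0,0,0.002,0,0,0]
    - [0,0,0,0.0015,0,0,0]
    - [0,0,0,0.001,0,0,0]
    - [0,0,0,0,0,0,0]

```text
time_s: 86.35
ee_pos: [0.527, 0.3621, 0.2649]
eef_rot: [3.142, 0.0, 0.592]
force: [0.6, 0.1, 1.8]
grip_width: 0.0002
grip_force: 0.7
```

```bash
python3 st.py
```

```text
86.35 [0.527  0.3621 0.2649] yaw [3.142 0.    0.592] q1,q6 [0.54 1.52] F [ 0.6  0.3 -1.8] Mz [ 0.19 -0.18 -0.02] w 0.00018913572091735494 R 0.004 ang -152.6 tool err to radius: yaw-ang-180 6.47483261750935
```

Light contact at 0.265, about 2 mm above flat. I press on until it is firm.

Emit:
servo_tool:
  plan:
    - [0,0,0,0.001,0,0,0]
    - [0,0,0,0.001,0,0,0]
    - [0,0,0,0.001,0,0,0]
    - [0,0,0,0.0007,0,0,0]
    - [0,0,0,0.0007,0,0,0]
    - [0,0,0,0,0,0,0]
    - [0,0,0,0,0,0,0]
    - [0,0,0,0,0,0,0]

```text
time_s: 87.35
ee_pos: [0.5272, 0.3623, 0.2628]
eef_rot: [3.141, -0.003, 0.592]
force: [-2.1, -0.2, 15.4]
grip_width: 0.0003
grip_force: 7.8
```

```bash
python3 st.py
```

```text
87.35 [0.5272 0.3623 0.2628] yaw [ 3.141e+00 -3.000e-03  5.920e-01] q1,q6 [0.54 1.52] F [ -1.8  -1.  -15.4] Mz [-0.19  0.38 -0.01] w 0.00029060059980715573 R 0.0038 ang -153.4 tool err to radius: yaw-ang-180 7.278784950949898
```

The handle is flat: top at 0.263 and firm. I retreat and verify.

Emit:
servo_tool:
  plan:
    - [0,0,0,-0.01,0,0,0]
    - [0,0,0,-0.03,0,0,0]
    - [0,0,0,-0.04,0,0,0]
    - [0,0,0,-0.04,0,0,0]
    - [0,-0.03,0,-0.02,0,0,0]
    - [0,-0.04,0,0,0,0,0]
    - [0,-0.04,0,0,0,0,0]
    - [0,-0.02,0,0,0,0,0]

```text
time_s: 88.35
ee_pos: [0.4176, 0.2887, 0.401]
eef_rot: [3.142, -0.0, 0.592]
force: [1.0, 0.6, -0.1]
grip_width: 0.0006
grip_force: 0.0
```

Run:
```python
from h import *
p,r,o=tool();print(p.round(3),o["time_s"],o["force"].round(1))
c=cam("side");W=pts(c);g=cv2.cvtColor(c["pixels"],cv2.COLOR_RGB2HSV);H,S,V=[g[...,i].astype(int) for i in range(3)]
reg=(W[...,0]>.25)&(W[...,0]<.75)&(W[...,1]>-.65)&(W[...,1]<.5)&(W[...,2]<.15)
for nm,m in(("red",((H<5)|(H>174))&(S>170)&(V>50)),("blue",(H>105)&(H<120)&(S>140)&(V>60))):
    k,L,st,ce=cv2.connectedComponentsWithStats((m&reg).astype(np.uint8))
    for i in range(1,k):
        if st[i,4]>8: print(nm,st[i,4],np.median(W[L==i],0).round(3))
s=box();W=pts(s);g=cv2.cvtColor(s["pixels"],cv2.COLOR_RGB2HSV);V=g[...,2]
for nm,w in(("hi",(W[...,2]>.244)&(W[...,2]<.34)&(abs(W[...,0]-.52)<.07)&(abs(W[...,1]-.36)<.07)&(V<60)),("platen",(W[...,0]>.46)&(W[...,0]<.60)&(W[...,1]>.25)&(W[...,1]<.33)&(W[...,2]>.085)&(W[...,2]<.16)&(V<110)&(g[...,1]<80)),("front",(W[...,0]>.44)&(W[...,0]<.64)&(W[...,1]<.27)&(W[...,1]>.19)&(W[...,2]>.052)&(W[...,2]<.068))):
    q=W[w]; print(nm,len(q),q.mean(0).round(3) if len(q) else "",np.percentile(q,[5,95],axis=0).round(3).tolist() if len(q) else "")
```

```text
[0.418 0.289 0.401] 88.35 [ 1.   0.6 -0.1]
red 32 [0.59  0.286 0.08 ]
red 30 [0.471 0.284 0.08 ]
blue 49 [ 0.386 -0.238  0.033]
blue 49 [ 0.322 -0.237  0.033]
blue 60 [ 0.391 -0.362  0.033]
blue 70 [ 0.326 -0.36   0.033]
box 456 [ 347. -299.] [161. 200.] 2.1
hi 0  
platen 594 [0.529 0.3   0.113] [[0.467, 0.274, 0.105], [0.593, 0.327, 0.121]]
front 139 [0.533 0.227 0.061] [[0.453, 0.214, 0.054], [0.611, 0.239, 0.067]]
```

```bash
python3 -c "
from station import ctrl
print(ctrl.hand_in())"
```

```text
the job is handed in; nothing more can be done
None
```

I handed the job in at about 88 s: both red rods are in the bed's outer grooves with the bed home, the platen is screwed down (wheel turned about 16 rad) and the handle is folded flat. Both blue rods lie in the stock box, which was knocked about 27 mm aside during the run. I did not re-measure the other bench items at the end, and no verdict came back.

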